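Make up the ashing kit and the indicator test kit

TASK

Make up the two kits from the stock standing just behind the two trays. For the ashing kit, in the tray with two round wells, stand the porcelain crucible in the larger well with its lid sitting squarely on it, and the white-capped sample vial in the smaller well; for the indicator kit, in the tray with the rectangular well, lay the test-strip box flat in the rectangular well and stand the brown dropper bottle in the round well. Keep the vial and the bottle upright throughout.

Things in the scene. Friction and masses are not known exactly. Their poses are not given: they have to be found in the camera images.
- ashing_tray: Ashing-kit tray, fixed: low aluminium tray 72 x 114 mm, 16 mm high, grey foam insert (top 14 mm up), two round wells with black floors. Origin: centre of its underside; z up; y, the long axis, points toward the robot within 0.2 rad. Crucible well: 46 mm across, centre at y = -22 mm; vial well: 36 mm across, at y = +28 mm; both at x = 0, 8 mm deep, floors 6 mm over the bench.
- indicator_tray: Indicator-kit tray, fixed: same make, 80 x 116 mm, 16 mm high, insert top 14 mm up. Origin: centre of its underside; z up; y, the long axis, points toward the robot within 0.2 rad. Rectangular well for the strip box: 62 mm along x, 47 mm along y, centre at y = -25.5 mm; round well for the bottle: 45 mm across, at y = +26.5 mm; both at x = 0, 8 mm deep, floors 6 mm over the bench.
- crucible_mid (a point): White porcelain crucible, open at the top, tapering: 42 mm across the rim, 26 mm across the foot, 35 mm high, 30 g, standing on the bench. Point: on its axis, half-way up (17.5 mm over the foot); z is its axis.
- crucible_lid_mid (a point): White porcelain crucible lid: round plate 45 mm across and 3 mm thick with a slight dome and a central knob 8 mm across whose grip runs from 6 to 13 mm over the plate's underside; 13.4 mm high in all, 12 g, lying flat, knob up. Point: on its axis, 6.7 mm over its underside; z is its axis. It rests on the crucible's rim (flat on flat, nothing locks it).
- vial_mid (a point): Small clear sample vial with a white screw cap, 24 mm across, 52 mm high, about 20 g, standing in the stock just behind the trays (a similar vial far off at the left edge of the bench is not meant). Point: on its axis, half-way up (26 mm over its foot); z is its axis.
- dropper_bottle_mid (a point): Brown dropper bottle with a black cap, 33 mm across, 64 mm high, about 45 g, standing in the stock just behind the trays (a similar bottle far off at the left is not meant). Point: on its axis, half-way up (32 mm over its foot); z is its axis.
- strip_box_mid (a point): Small dark blue box of test strips lying flat: 35 mm along its x, 50 mm along its y, 20 mm high, 30 g. Point: its centre, 10 mm over its underside. In the rectangular well its y axis lies along the tray's x axis, either way round.
Things that resemble listed ones, but are neither listed nor needed, are in the scene too. Leave any purple or yellow look-alike of the part that bears crucible_lid_mid alone.

How it is judged:
By the outcome, as a careful person would: the job done as asked, in the order asked, and still so for the second after the job is handed in, with the robot touching nothing.
It also fails if it takes over 102 s, if anything falls off the work surface, if the arm or the gripper's body presses on something with over 40 N, if the wrist force passes 120 N, or if a joint passes its speed limit or range.

ROBOT

A 6-joint arm with a two-finger parallel gripper is mounted at the origin on a cart in front of the work surface, level with it; the furniture and walls round the work are solid. World frame = base frame: x ahead of the robot, y to its left, z up, the work surface at z = 0. Lengths are in mm, angles in rad, forces in N, time in s.
With the tool pointing down it reaches from about 300 to 825 mm from the base axis. Payload 5.4 kg.
Tool frame: the origin (TCP) lies at the very end of the fingers, on their centre line; the grasp point (between the pads) lies 19 mm behind it (ctrl.grasp_offset is the distance from the TCP to the grasp point, in mm); z points along the fingers, y is the direction in which the jaws open and shut (so a half turn about z gives the same grasp; the last joint's range is limited). The gripper opens to 92 mm and grips with 3 to 60 N. Pads are 20 mm wide; open, the fingers measure 128 mm over their backs; the gripper's body (75 mm by 189 mm) begins 69 mm behind the grasp point.
Start: joints at [-1.41, 0.158, 1.597, -0, 1.386, -0.21], TCP at [208.333, -535.913, 214.601] pointing down, gripper open.
Joint ranges: [-2.91, 2.91], [-0.94, 2.29], [0.18, 2.7], [-1.29, 4.43], [0.17, 2.64], [-3, 3]. Speed limits (rad/s): [2.57, 2.57, 3.14, 3.14, 3.14, 3.14].

INTERFACE

Orientations are given as a unit quaternion [x, y, z, w].
In Python, from station import status, vision, close_job, ctrl gives the robot as it stands. The module is installed in compiled form; this text tells all that it offers.
- The arm moves only by the tool servo_tool, never from a script. Its argument "motion" is text: rows parted by semicolons, each of 4 numbers parted by spaces: the shift along the tool's x, y, z in mm, then the turn about the tool's z in units of 10 degrees (1.0 is 10 degrees). A call has 1 to 12 rows; each row is the pose to reach, as a shift and turn from the pose measured when the call began, along the tool's axes at that moment; what a row does not reach only later rows make up. A row lasts 1/8 s, in which the tool goes at most 62.5 mm and 10.7 degrees, less where a joint would pass 70% of its speed; a pose out of reach is approached as far as the arm can. A call with a gripper value outside its range is refused whole. "fingers" is the closure in counts, from 0 (fully open) to 255 (shut), set as the call begins (left out, the last holds). The fingers move at their own pace and stop on an object; the grip force is fixed at half the most. Time passes only in rows, so rows that repeat a pose let the fingers close. It gives the time, the measured TCP pose, the force and the opening at its end, in the units of the state.
- status.observe(): the state, without advancing time (a new reading comes with each control period).
- vision.camera(name): name is "scene" or "top" or "wrist"; returns a dict with "img" (384x512x3 uint8, blue, green, red), "K" (3x3 intrinsics, pixels), "xyz" and "attitude" of the camera in the world. Camera axes: x right, y up, looking along -z (the intrinsics and any distortion apply to the point x, -y, -z); pixel columns grow to the right and rows downward; lengths in mm; the calibration is good to about 2 mm. The wrist camera is an equidistant fisheye: a pixel r from the principal point sees the ray r / f radians off the axis. A picture is of the moment at which its call begins. There is no depth.
- close_job(): hands the job in, once; it reports no verdict.
Trained networks look in a picture, given as the dict that the camera call returned (one of the last four; its "shot" number tells which), for a name from the list of things; names that differ only in an ending like _2 or _b are one class to them, and where a whole thing is asked for, a point or a joint stands for the part that bears it (a point fixed in the world has none). Each returns a list of dicts, best first, with "p" (0 to 1); they miss things now and then, are a little off and sometimes report something else, mostly with a low value. They report only what shows in the picture. A call takes as long as a camera call. They do not tell look-alikes from the thing itself.
- vision.boxes_of(picture, name): "at" ([x, y, z] in mm, in the coordinates of the camera as it stood for that picture, good to about 4 mm: the middle of the surface that is visible of it).
- vision.outline_of(picture, name): "pixels" (384x512 bool, what is visible of it).
The state is a dict: "time_s": time; "joint_positions": joint angles; "dq": joint speeds; "joint_efforts": joint torques, N m; "position": TCP position; "eef_rot": TCP orientation; "wrist_force": force on the tool from outside, world axes, zero at the start; "ft_torque": the same for the moment, N m; "opening": opening from 0.0 (shut) to 1.0 (fully open).
Only numpy, scipy, OpenCV 4.12 (cv2) and the standard library are available. Lean on these libraries where they do the work, as an engineer would, in place of code of your own. Each camera call takes 0.05 s, during which the arm holds its last target.

## Working session

There is one attempt and no reset: what is moved stays moved. The work goes in short steps, Python scripts to look and compute and a tool call to move; the robot and the scene stay as the last step left them, time stands still between calls to the robot, and variables do not carry over. Pictures are saved under pics/ and viewed, and the job is handed in when it is done.

Besides the shell and the picture viewer there is one more tool, called after "Request:" as name(argument=value, ...), one argument or row to a line, values as JSON. servo_tool: Moves the arm, as the interface text tells. Its arguments: {"type":"object","properties":{"motion":{"type":"string"},"fingers":{"type":"number"}},"required":["motion"]}

```bash
ls; mkdir -p pics
python3 - <<'E'
from station import status, vision, ctrl
import cv2, numpy as np
s=status.observe(); print(s); print(ctrl.grasp_offset)
for n in ["scene","top","wrist"]:
    p=vision.camera(n); cv2.imwrite(f"pics/{n}0.png",p["img"]); print(n,p["K"],p["xyz"],p["attitude"],p["shot"],[k for k in p])
E
```

```text
pics
{'time_s': 0.0, 'joint_positions': array([-1.41010237e+00,  1.59037772e-01,  1.59820905e+00, -7.70076724e-06,
        1.38615046e+00, -2.10109243e-01]), 'dq': array([-4.53892771e-04, -1.98988487e-04,  1.12199242e-03, -1.76629509e-05,
       -7.80172759e-04, -7.72787507e-04]), 'joint_efforts': array([-2.21469691e-04, -3.85576594e+01, -3.22106802e+01,  7.01314257e-02,
        3.81169526e-02, -1.69912091e-04]), 'position': array([ 208.23368862, -535.32249253,  213.63684007]), 'eef_rot': array([ 9.82861767e-01,  1.84341889e-01,  1.85086981e-05, -9.02134207e-04]), 'wrist_force': array([ 0.26598805, -0.12266894,  0.61321008]), 'ft_torque': array([0.02109717, 0.01570779, 0.00445658]), 'opening': 0.9970745011643668}
18.700000000000003
scene [[415.21367782   0.         252.22726521]
 [  0.         415.21367782 194.08700426]
 [  0.           0.           1.        ]] [-76.39358738 755.0792785  563.57706986] [-0.23716586  0.38408143  0.77051284 -0.45004864] 1 ['img', 'K', 'xyz', 'attitude', 'shot']
top [[410.29937259   0.         257.72532955]
 [  0.         410.29937259 188.5887278 ]
 [  0.           0.           1.        ]] [461.80358074 425.76381805 920.36330573] [ 0.02662845 -0.02252817 -0.7045767   0.70877012] 2 ['img', 'K', 'xyz', 'attitude', 'shot']
wrist [[297.31863964   0.         257.18760013]
 [  0.         297.31863964 188.20506704]
 [  0.           0.           1.        ]] [ 276.4945404  -509.91374089  383.5411356 ] [-0.10785333  0.07481639 -0.55950687  0.81836558] 3 ['img', 'K', 'xyz', 'attitude', 'shot']
```

View pics/top0.png

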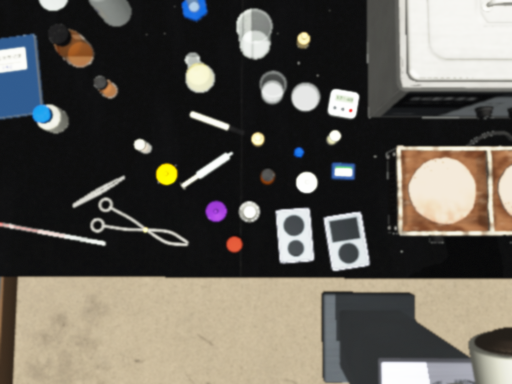

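View pics/scene0.png

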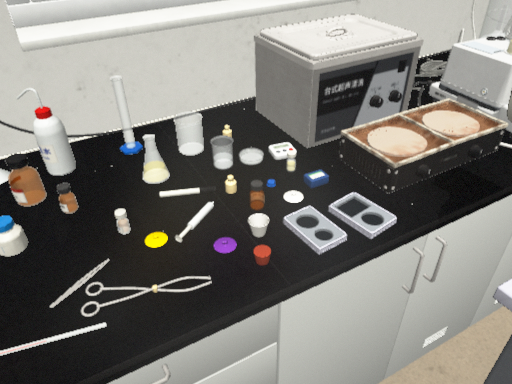

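View pics/wrist0.png

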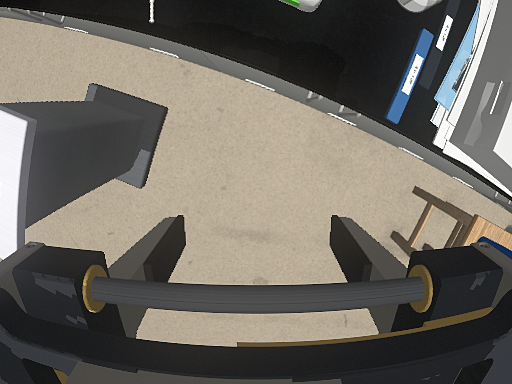

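```bash
cat > h.py <<'E'
from station import status, vision, ctrl
import cv2, numpy as np
from scipy.spatial.transform import Rotation as R
D=np.diag([1,-1,-1.])
def w2p(p,X):
    c=R.from_quat(p["attitude"]).inv().apply(np.atleast_2d(X)-p["xyz"])@D
    K=p["K"]; return np.c_[K[0,0]*c[:,0]/c[:,2]+K[0,2],K[1,1]*c[:,1]/c[:,2]+K[1,2]]
def p2w(p,uv,z,fish=False):
    uv=np.atleast_2d(uv).astype(float);K=p["K"]
    a=(uv-[K[0,2],K[1,2]])/K[0,0]
    if fish:
        r=np.linalg.norm(a,axis=1,keepdims=True)+1e-12
        d=np.c_[a/r*np.sin(r),np.cos(r)]
    else: d=np.c_[a,np.ones(len(a))]
    d=R.from_quat(p["attitude"]).apply(d@D)
    return p["xyz"]+d*((z-p["xyz"][2])/d[:,2])[:,None]
def c2w(p,at): return R.from_quat(p["attitude"]).apply(at)+p["xyz"]
E
python3 - <<'E'
from h import *
names="ashing_tray indicator_tray crucible_mid crucible_lid_mid vial_mid dropper_bottle_mid strip_box_mid".split()
for c in ["top","scene"]:
    p=vision.camera(c)
    np.savez(f"{c}.npz",**p)
    for n in names:
        for d in vision.boxes_of(p,n)[:4]:
            w=c2w(p,d["at"]); print(c,n,round(d["p"],2),w.round(0),w2p(p,w).round(0))
    im=p["img"]
    if c=="top": cv2.imwrite("pics/topz.png",cv2.resize(im[90:280,170:400],None,fx=3.4,fy=3.1,interpolation=cv2.INTER_CUBIC)[:600,:800])
    else: cv2.imwrite("pics/scz.png",cv2.resize(im[110:270,190:410],None,fx=3.6,fy=3.6,interpolation=cv2.INTER_CUBIC))
E
```

```text
top ashing_tray 0.85 [425. 352.  14.] [[294. 234.]]
top indicator_tray 0.62 [414. 239.  16.] [[345. 240.]]
top crucible_mid 0.59 [474. 452.  17.] [[248. 211.]]
top crucible_lid_mid 0.9 [478. 527.   0.] [[215. 210.]]
top crucible_lid_mid 0.82 [555. 635.   7.] [[167. 175.]]
top crucible_lid_mid 0.65 [540. 320.   6.] [[308. 183.]]
top vial_mid 0.72 [638. 270.  50.] [[333. 135.]]
top dropper_bottle_mid 0.5 [551. 415.  66.] [[265. 175.]]
top strip_box_mid 0.77 [562. 246.  23.] [[342. 172.]]
scene ashing_tray 0.77 [416. 350.  15.] [[317. 228.]]
scene indicator_tray 0.9 [405. 237.   9.] [[364. 216.]]
scene crucible_mid 0.89 [474. 450.  27.] [[258. 224.]]
scene crucible_lid_mid 0.76 [557. 640.   4.] [[155. 240.]]
scene crucible_lid_mid 0.73 [474. 527.   3.] [[224. 246.]]
scene crucible_lid_mid 0.54 [537. 320.   2.] [[295. 198.]]
scene crucible_lid_mid 0.29 [405. 236.   7.] [[364. 216.]]
scene vial_mid 0.66 [628. 271.  33.] [[292. 162.]]
scene vial_mid 0.22 [556. 245.  21.] [[318. 177.]]
scene dropper_bottle_mid 0.92 [546. 417.  37.] [[255. 196.]]
scene dropper_bottle_mid 0.67 [627. 272.  31.] [[292. 163.]]
scene strip_box_mid 0.92 [555. 247.  20.] [[317. 178.]]
```

View pics/topz.png

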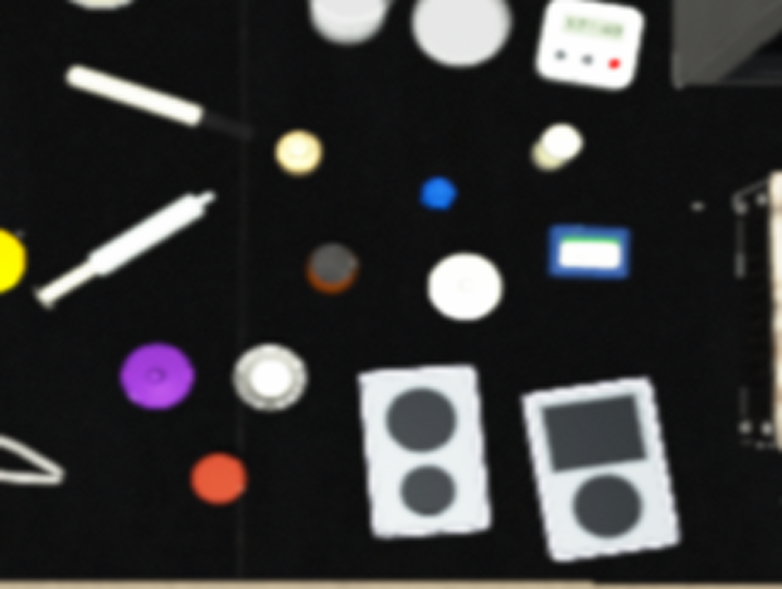

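View pics/scz.png

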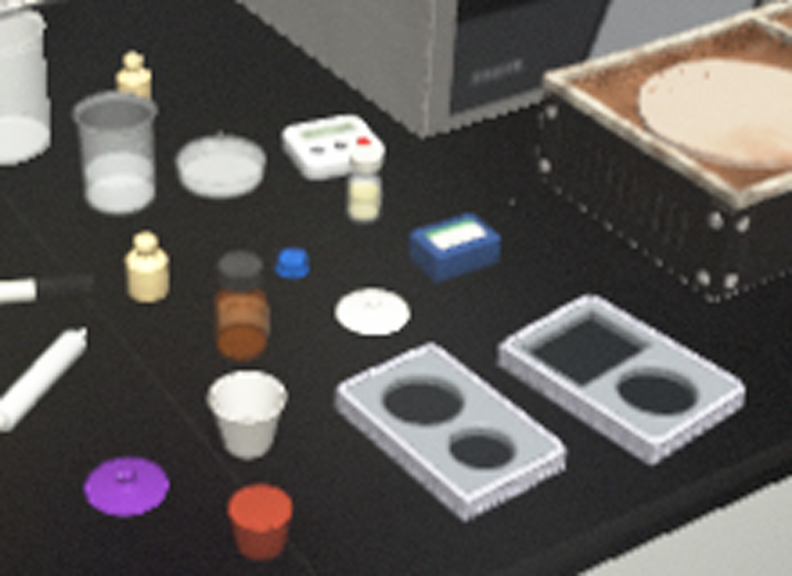

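Run:
```python
from h import *
p={}
for c in ["top","scene"]:
    p[c]=vision.camera(c); im=p[c]["img"]
    for n in ["ashing_tray","indicator_tray"]:
        for d in vision.outline_of(p[c],n)[:1]:
            m=d["pixels"].astype(np.uint8)
            m2=cv2.dilate(m,np.ones((5,5)))&(im.min(2)>110).astype(np.uint8)
            if c=="top":
                cs,_=cv2.findContours(m2,cv2.RETR_EXTERNAL,cv2.CHAIN_APPROX_NONE)
                k=max(cs,key=cv2.contourArea)[:,0]
                w=p2w(p[c],k,16)[:,:2].astype(np.float32)
                r=cv2.minAreaRect(w); print(c,n,d["p"],r, cv2.boxPoints(r).round(0).tolist())
            # dark wells
            h=cv2.morphologyEx(m2,cv2.MORPH_CLOSE,np.ones((3,3)))
            cs,hi=cv2.findContours(m2,cv2.RETR_CCOMP,cv2.CHAIN_APPROX_NONE)
            for k,q in zip(cs,hi[0]):
                if q[3]>=0 and cv2.contourArea(k)>60:
                    w=p2w(p[c],k[:,0],6 if c=="top" else 14)[:,:2].astype(np.float32)
                    M=cv2.moments(w.reshape(-1,1,2)); print("  well",c,M["m10"]/M["m00"],M["m01"]/M["m00"],cv2.minAreaRect(w))
    for n,zs in [("crucible_mid",(35,17)),("crucible_lid_mid",(3,)),("vial_mid",(26,52)),("dropper_bottle_mid",(32,64)),("strip_box_mid",(20,10))]:
        for d in vision.outline_of(p[c],n)[:3]:
            m=d["pixels"]; v,u=np.nonzero(m); uv=np.array([u.mean(),v.mean()])
            r=cv2.minAreaRect(np.c_[u,v].astype(np.float32))
            print(c,n,round(d["p"],2),uv.round(1),m.sum(),[p2w(p[c],uv,z)[0,:2].round(1).tolist() for z in zs],np.round(r[1],1),round(r[2]))
```

```text
top ashing_tray 0.74 ((423.4413757324219, 350.4977722167969), (117.95143127441406, 76.37348175048828), 4.740787029266357) [[362.0, 384.0], [368.0, 308.0], [485.0, 317.0], [479.0, 393.0]]
  well top 394.6619565837668 347.1098979604203 ((394.85107421875, 347.50213623046875), (34.196739196777344, 32.81650924682617), 45.32941436767578)
  well top 444.86813313164475 351.53342824892843 ((444.9635009765625, 351.39141845703125), (44.21969223022461, 46.59927749633789), 0.3494149148464203)
top crucible_mid 0.55 [248.5 211.5] 311 [[473.9, 450.7], [474.1, 451.2]] [19. 19.] 90
top crucible_lid_mid 0.76 [215.3 210.7] 311 [[475.7, 525.8]] [19. 19.] 90
top crucible_lid_mid 0.7 [306.  181.2] 321 [[542.8, 323.1]] [19.8 19.1] 45
top crucible_lid_mid 0.68 [166.3 173.5] 328 [[558.6, 637.3]] [19. 20.] 90
top vial_mid 0.65 [332.3 137.9] 119 [[636.9, 267.6], [631.8, 272.2]] [ 9.2 14.1] 45
top dropper_bottle_mid 0.52 [266.5 176.3] 199 [[550.5, 412.3], [547.3, 412.8]] [15. 15.] 90
  well scene 394.58347158409686 348.344803321015 ((394.1388244628906, 348.5226135253906), (37.46394348144531, 29.18042755126953), 
[... 358 characters left out ...]
.05189607691804 ((436.093505859375, 240.6814422607422), (47.09006881713867, 63.428897857666016), 9.020892143249512)
scene crucible_mid 0.95 [258.2 224.4] 376 [[464.7, 455.5], [483.1, 445.3]] [23. 20.] 90
scene crucible_lid_mid 0.71 [293.5 196.6] 198 [[541.1, 321.5]] [11. 19.] 90
scene crucible_lid_mid 0.68 [156.5 239.4] 249 [[559.5, 635.8]] [14. 21.] 90
scene crucible_lid_mid 0.63 [224.4 245.2] 277 [[476.2, 525.5]] [15. 21.] 90
scene vial_mid 0.69 [291.  161.3] 191 [[639.1, 265.1], [604.5, 288.8]] [22.  9.] 90
scene dropper_bottle_mid 0.87 [256.8 195.7] 408 [[551.5, 410.0], [513.7, 430.7]] [30. 14.] 90
scene strip_box_mid 0.54 [315.7 178.8] 300 [[554.2, 252.3], [565.8, 243.0]] [14.4 23.3] 70
```

```bash
cat >> h.py <<'E'
def st():
    s=status.observe(); r=R.from_quat(s["eef_rot"]); x=r.as_matrix()[:,0]
    return s,r,np.arctan2(x[1],x[0])
def rel(*targets):
    s,r,yaw=st()
    print("t",round(s["time_s"],2),"pos",s["position"].round(1),"yaw",round(yaw,3),"tilt",(r.as_matrix()[:2,2]).round(4),"F",s["wrist_force"].round(1),"open",round(s["opening"]*92,1),"q",s["joint_positions"].round(2))
    for X,y in targets:
        d=r.inv().apply(np.array(X)-s["position"])
        dy=-(y-yaw) # tool z is down
        dy=(dy+np.pi)%(2*np.pi)-np.pi
        print("  ->",X,np.round(d,1),"turn",round(np.degrees(dy)/10,2))
E
python3 - <<'E'
from h import *
rel(((350,0,250),1.2),((474,451,150),1.66))
E
```

```text
t 1.75 pos [ 208.3 -535.9  214.6] yaw 0.371 tilt [0. 0.] F [ 1.   0.1 -0.6] open 91.9 q [-1.41  0.16  1.6   0.    1.39 -0.21]
  -> (350, 0, 250) [ 326.2 -448.2  -35.4] turn -4.75
  -> (474, 451, 150) [ 605.2 -823.6   64.6] turn -7.39
```

Request:
servo_tool(
  motion="36 -50 -4 -0.5; 72 -99 -8 -1; 109 -149 -12 -1.6; 145 -199 -16 -2.1; 181 -249 -20 -2.6; 217 -299 -24 -3.1; 254 -349 -28 -3.7; 290 -398 -32 -4.2; 326 -448 -36 -4.7; 361 -496 -36 -5.2; 396 -542 -36 -5.7; 430 -588 -36 -6.2",
  fingers=0,
)

```text
time_s: 3.25
position: [396.3, 170.1, 251.0]
eef_rot: [0.746, 0.666, 0.0, 0.001]
wrist_force: [1.2, -0.9, 0.3]
opening: 0.993
```

Run:
```python
from h import *
rel(((474,451,150),1.66))
```

```text
t 3.25 pos [396.3 170.1 251. ] yaw 1.457 tilt [ 0.0014 -0.0001] F [ 1.2 -0.9  0.3] open 91.4 q [ 0.12 -0.26  1.93 -0.    1.47  0.24]
  -> (474, 451, 150) [287.9  45.  101.1] turn -1.17
```

Request:
servo_tool(
  motion="56 9 15 -0.3; 112 18 35 -0.6; 168 27 55 -0.9; 224 36 80 -1.1; 280 44 100 -1.2; 288 45 101 -1.2; 288 45 101 -1.2",
)

```text
time_s: 4.12
position: [474.1, 451.1, 150.2]
eef_rot: [0.672, 0.74, 0.0, 0.001]
wrist_force: [-0.2, -0.3, 0.2]
opening: 0.999
```

Run:
```python
from h import *
rel(((474,451,14),1.66))
p=vision.camera("wrist"); cv2.imwrite("pics/w1.png",p["img"])
print(p["xyz"])
for d in vision.outline_of(p,"crucible_mid")[:2]:
    v,u=np.nonzero(d["pixels"]); print(d["p"],len(u),u.mean(),v.mean(),p2w(p,[u.mean(),v.mean()],20,True))
```

```text
t 4.12 pos [474.1 451.1 150.2] yaw 1.666 tilt [ 0.0015 -0.0005] F [-0.2 -0.3  0.2] open 91.9 q [ 0.58  0.41  1.42 -0.    1.31  0.48]
  -> (474, 451, 14) [ -0.   -0.3 136.2] turn 0.04
[467.11126822 523.04402489 319.95006089]
0.69 1307 258.42081101759754 185.80948737566948 [[475.97598078 445.28473636  20.        ]]
```

View pics/w1.png

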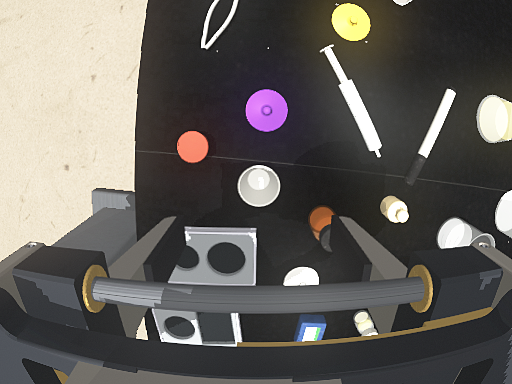

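Request:
servo_tool(
  motion="-0.5 0 40 0; -0.5 0 85 0; -0.5 0 120 0; -0.5 0 136 0; -0.5 0 136 0; -0.5 0 136 0",
)

```text
time_s: 4.97
position: [476.6, 450.7, 18.0]
eef_rot: [0.673, 0.74, 0.003, 0.001]
wrist_force: [0.5, 0.2, -0.1]
opening: 0.997
```

Request:
servo_tool(
  motion="0 0 0 0; 0 0 0 0; 0 0 0 0; 0 0 0 0; 0 0 0 0; 0 0 0 0; 0 0 0 0",
  fingers=255,
)

```text
time_s: 5.85
position: [476.5, 450.6, 17.9]
eef_rot: [0.673, 0.74, 0.003, 0.001]
wrist_force: [-0.3, 0.3, 0.1]
opening: 0.425
```

Run:
```python
from h import *
rel(((444.6,352,60),1.66),((444.6,352,21),1.66))
p=vision.camera("scene"); cv2.imwrite("pics/s1.png",cv2.resize(p["img"][130:290,170:400],None,fx=3.4,fy=3.4))
```

```text
t 5.85 pos [476.5 450.6  17.9] yaw 1.665 tilt [0.0062 0.0025] F [-0.3  0.3  0.1] open 39.1 q [ 0.57  0.56  1.49 -0.    1.08  0.48]
  -> (444.6, 352, 60) [-95.1 -40.8 -42.5] turn 0.03
  -> (444.6, 352, 21) [-95.2 -41.   -3.5] turn 0.03
```

View pics/s1.png

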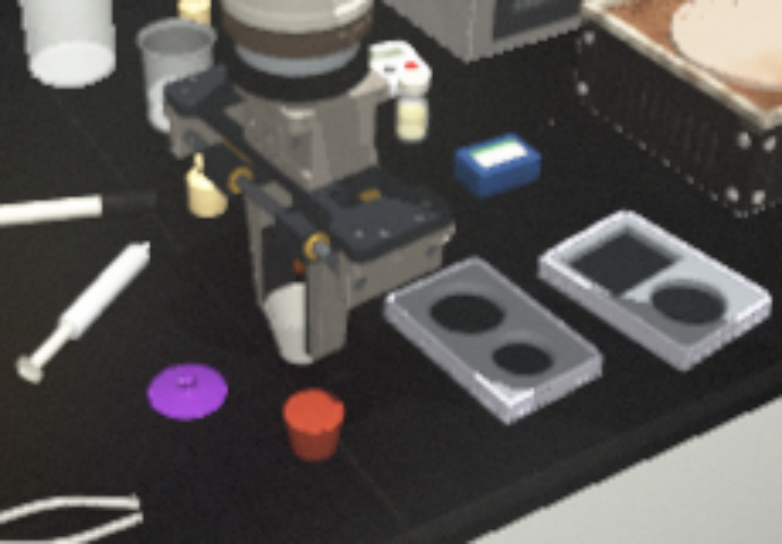

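Request:
servo_tool(
  motion="0 0 -20 0; 0 0 -45 0; -30 -13 -45 0; -65 -28 -45 0; -95 -41 -45 0; -95 -41 -42 0; -95 -41 -42 0; -95 -41 -42 0",
)

```text
time_s: 6.9
position: [445.0, 353.0, 60.1]
eef_rot: [0.673, 0.74, 0.004, 0.002]
wrist_force: [-0.5, 0.4, -0.4]
opening: 0.426
```

Run:
```python
from h import *
rel(((444.6,352,35),1.66),((444.6,352,24.5),1.66))
p=vision.camera("scene"); cv2.imwrite("pics/s2.png",cv2.resize(p["img"][130:290,170:400],None,fx=3.4,fy=3.4))
```

```text
t 6.9 pos [445.  353.   60.1] yaw 1.665 tilt [0.0074 0.0033] F [-0.5  0.4 -0.4] open 39.2 q [ 0.46  0.3   1.75 -0.    1.08  0.36]
  -> (444.6, 352, 35) [-1.  -0.7 25.1] turn 0.03
  -> (444.6, 352, 24.5) [-1.1 -0.8 35.6] turn 0.03
```

View pics/s2.png

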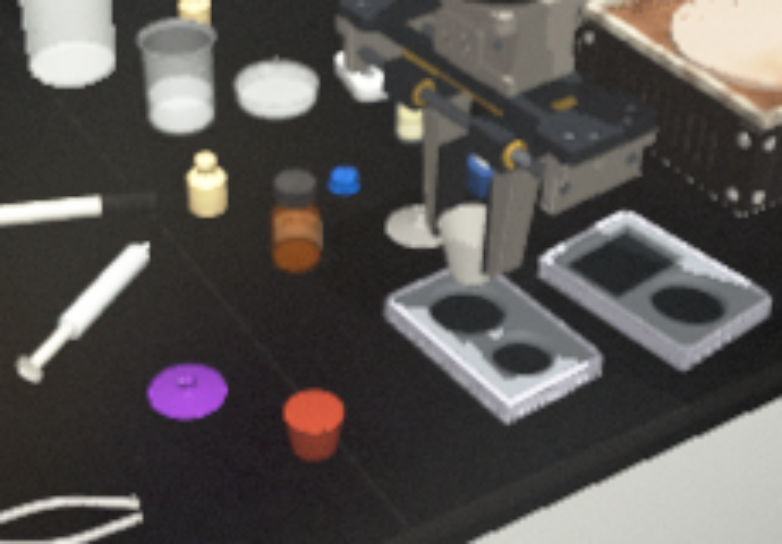

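Request:
servo_tool(
  motion="-1 -0.5 10 0; -1 -0.5 20 0; -1 -0.5 28 0; -1 -0.5 34 0; -1 -0.5 36 0; -1 -0.5 36 0; -1 -0.5 36 0",
)

```text
time_s: 7.82
position: [445.0, 352.1, 24.1]
eef_rot: [0.673, 0.74, 0.004, 0.002]
wrist_force: [0.2, 0.3, 0.2]
opening: 0.421
```

Run:
```python
from h import *
rel(((444.6,352,24),1.66))
```

```text
t 7.83 pos [445.  352.1  24.1] yaw 1.665 tilt [0.0078 0.0034] F [0.2 0.3 0.2] open 38.7 q [ 0.46  0.36  1.77 -0.    1.01  0.36]
  -> (444.6, 352, 24) [-0.1 -0.4  0.1] turn 0.03
```

Request:
servo_tool(
  motion="0 0 0.5 0; 0 0 0.5 0; 0 0 0 0; 0 0 0 0; 0 0 -40 0; 0 0 -90 0; 0 0 -126 0; 0 0 -126 0",
  fingers=20,
)

```text
time_s: 8.82
position: [446.3, 352.8, 153.8]
eef_rot: [0.673, 0.74, 0.007, 0.003]
wrist_force: [-0.1, -0.4, -0.3]
opening: 0.921
```

Run:
```python
from h import *
rel(((542,322.3,150),1.66))
for c in ["scene","top"]:
    p=vision.camera(c); cv2.imwrite(f"pics/{c}3.png",p["img"] if c=="top" else cv2.resize(p["img"][130:290,170:400],None,fx=3.4,fy=3.4))
    for d in vision.outline_of(p,"crucible_mid")[:2]:
        v,u=np.nonzero(d["pixels"]); print(c,d["p"],len(u),u.mean(),v.mean(),p2w(p,[u.mean(),v.mean()],24),p2w(p,[u.mean(),v.mean()],41))
p=vision.camera("wrist"); cv2.imwrite("pics/w3.png",p["img"])
```

```text
t 8.82 pos [446.3 352.8 153.8] yaw 1.666 tilt [0.0144 0.0067] F [-0.1 -0.4 -0.3] open 84.8 q [ 0.46  0.18  1.69 -0.    1.25  0.36]
  -> (542, 322.3, 150) [-39.5  92.3   5. ] turn 0.03
scene 0.75 351 308.4159544159544 215.15384615384616 [[449.57318732 346.41295916  24.        ]] [[433.00199542 359.28846447  41.        ]]
```

View pics/scene3.png

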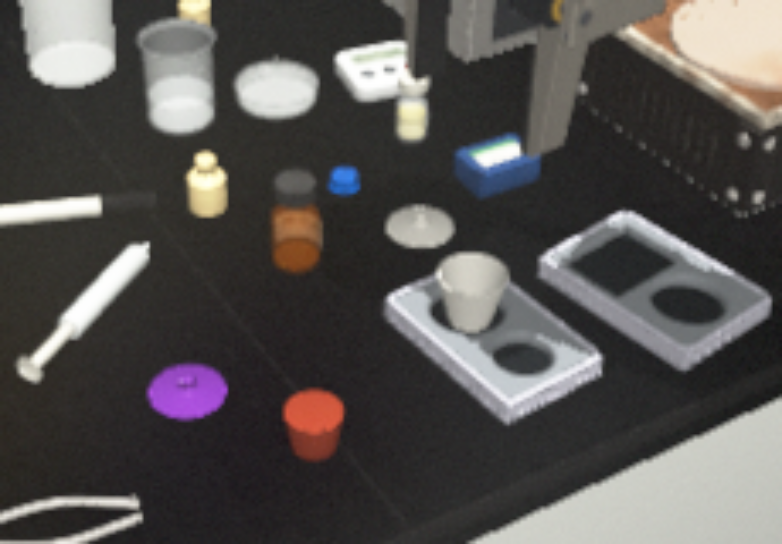

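View pics/w3.png

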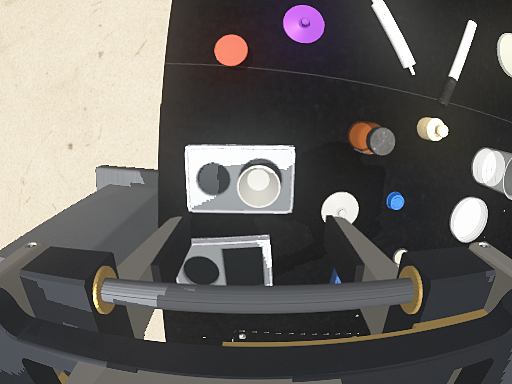

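Run:
```python
from h import *
rel(((542,322.3,150),1.66))
p=vision.camera("wrist")
for n,z in [("crucible_lid_mid",3)]:
  for d in vision.outline_of(p,n)[:4]:
    v,u=np.nonzero(d["pixels"]); print(d["p"],len(u),u.mean(),v.mean(),p2w(p,[u.mean(),v.mean()],z,True))
# rim fit: enhance crop
im=p["img"]; cv2.imwrite("pics/w3z.png",cv2.resize(im[130:240,170:370],None,fx=4,fy=4,interpolation=cv2.INTER_CUBIC))
for uv in [(197,178),(231,178),(340,205)]: print(uv,p2w(p,uv,14,True))
```

```text
t 9.07 pos [442.9 351.1 148. ] yaw 1.665 tilt [0.0045 0.0018] F [-0.1 -0.4  1.2] open 84.9 q [ 0.46  0.19  1.7  -0.    1.25  0.36]
  -> (542, 322.3, 150) [-38.   96.   -1.6] turn 0.03
0.97 773 340.47218628719276 206.02457956015525 [[541.7070736 326.8436355   3.       ]]
0.92 1219 303.2805578342904 23.602132895816244 [[476.05769363 523.22969168   3.        ]]
(197, 178) [[379.51052982 347.03003363  14.        ]]
(231, 178) [[415.78183949 350.33173922  14.        ]]
(340, 205) [[537.23237432 331.3256845   14.        ]]
```

View pics/w3z.png

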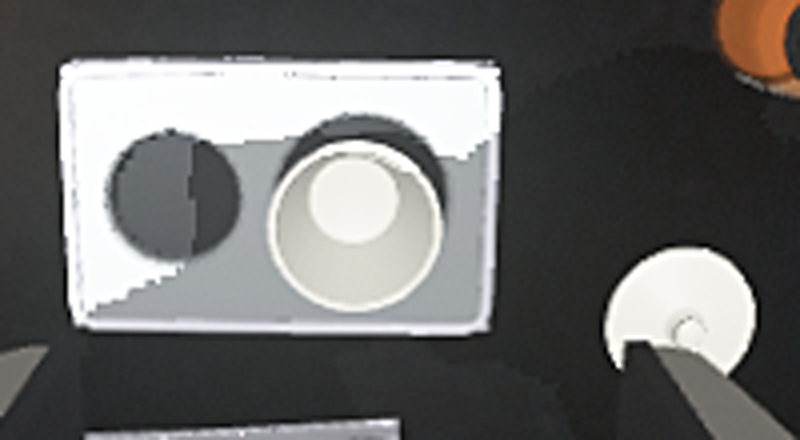

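Request:
servo_tool(
  motion="-13 32 0 0; -26 64 0 0; -38 96 0 0; -38 96 0 0; -38 96 0 0; -38 96 0 0; -38 96 0 0; -38 96 0 0",
  fingers=100,
)

```text
time_s: 10.18
position: [542.0, 322.7, 149.1]
eef_rot: [0.673, 0.74, 0.003, 0.001]
wrist_force: [1.0, 0.4, 0.4]
opening: 0.612
```

Run:
```python
from h import *
rel(((542,322.3,150),1.66))
p=vision.camera("wrist")
for n,z in [("crucible_lid_mid",3),("crucible_mid",30)]:
  for d in vision.outline_of(p,n)[:4]:
    v,u=np.nonzero(d["pixels"]); print(n,d["p"],len(u),u.mean(),v.mean(),p2w(p,[u.mean(),v.mean()],z,True))
im=p["img"]; cv2.imwrite("pics/w4.png",im);cv2.imwrite("pics/w4z.png",cv2.resize(im[120:240,130:330],None,fx=4,fy=4,interpolation=cv2.INTER_CUBIC))
```

```text
t 10.18 pos [542.  322.7 149.1] yaw 1.666 tilt [0.0054 0.0022] F [1.  0.4 0.4] open 56.3 q [0.35 0.35 1.5  0.   1.28 0.25]
  -> (542, 322.3, 150) [-0.4 -0.1 -0.9] turn 0.03
crucible_lid_mid 0.82 1292 256.6857585139319 178.02941176470588 [[542.19117327 321.76062619   3.        ]]
crucible_lid_mid 0.58 283 213.08127208480565 3.872791519434629 [[477.30842299 509.36158064   3.        ]]
crucible_mid 0.71 1381 160.30919623461259 148.84938450398263 [[441.60853397 349.30735334  30.        ]]
```

View pics/w4z.png

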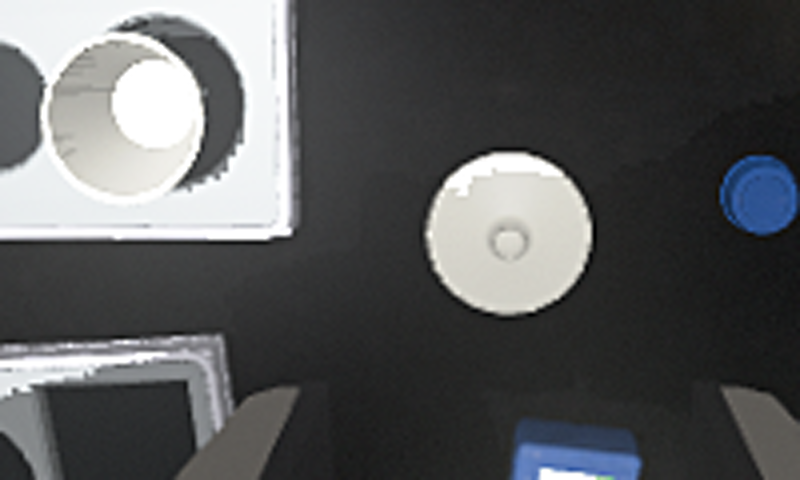

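Request:
servo_tool(
  motion="-1 0 40 0; -1 0 80 0; -1 0 110 0; -1 0 119 0; -1 0 119 0; -1 0 119 0; -1 0 119 0; -1 0 119 0",
)

```text
time_s: 11.32
position: [543.5, 322.0, 30.8]
eef_rot: [0.673, 0.74, 0.003, 0.002]
wrist_force: [-0.5, -0.3, 0.0]
opening: 0.609
```

Run:
```python
from h import *
rel(((542.2,322,7),1.66))
```

```text
t 11.32 pos [543.5 322.   30.8] yaw 1.666 tilt [0.0066 0.0026] F [-0.5 -0.3  0. ] open 56.0 q [0.34 0.49 1.57 0.   1.08 0.25]
  -> (542.2, 322, 7) [ 0.1 -1.4 23.8] turn 0.03
```

Request:
servo_tool(
  motion="0 -1.5 10 0; 0 -1.5 18 0; 0 -1.5 24 0; 0 -1.5 24 0; 0 -1.5 24 0; 0 -1.5 24 0; 0 -1.5 24 0",
)

```text
time_s: 12.2
position: [542.4, 322.0, 7.2]
eef_rot: [0.673, 0.74, 0.003, 0.002]
wrist_force: [-0.5, -0.4, 0.6]
opening: 0.608
```

Run:
```python
from h import *
rel(((542.2,322,7),1.66))
p=vision.camera("wrist");im=p["img"]; cv2.imwrite("pics/w5z.png",cv2.resize(im[150:300,130:380],None,fx=3.2,fy=3.2,interpolation=cv2.INTER_CUBIC))
```

```text
t 12.2 pos [542.4 322.    7.2] yaw 1.666 tilt [0.0072 0.0028] F [-0.5 -0.4  0.6] open 55.9 q [0.34 0.52 1.58 0.   1.03 0.25]
  -> (542.2, 322, 7) [-0.  -0.2  0.2] turn 0.03
```

View pics/w5z.png

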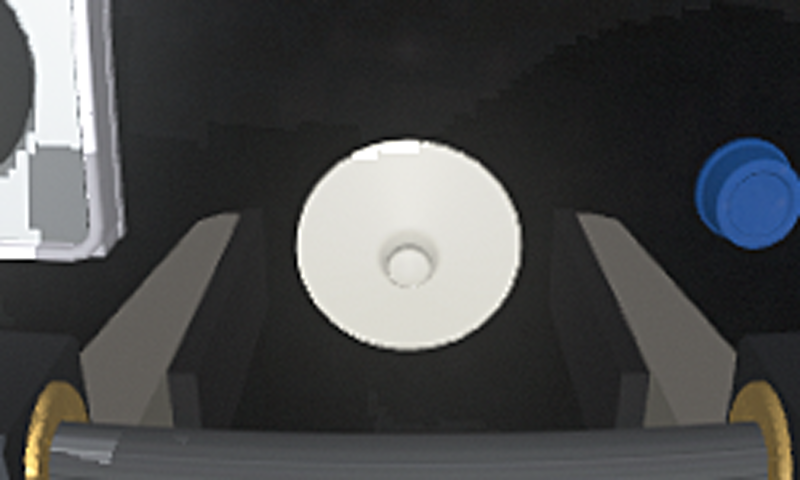

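Request:
servo_tool(
  motion="0 0 0 0; 0 0 0 0; 0 0 0 0; 0 0 0 0; 0 0 0 0; 0 0 0 0; 0 0 0 0; 0 0 0 0",
  fingers=255,
)

```text
time_s: 13.25
position: [542.3, 322.0, 7.1]
eef_rot: [0.673, 0.74, 0.003, 0.002]
wrist_force: [0.2, 0.7, 0.1]
opening: 0.069
```

Request:
servo_tool(
  motion="0 0 -15 0; 0 0 -35 0; 0 0 -60 0; 0 0 -75 0; 0 0 -75 0; 0 0 -75 0; 0 0 -75 0; 0 0 -75 0",
)

```text
time_s: 14.25
position: [541.3, 321.6, 81.2]
eef_rot: [0.673, 0.74, 0.003, 0.001]
wrist_force: [0.3, 0.5, -0.3]
opening: 0.069
```

Run:
```python
from h import *
rel(((445,352,82),1.66))
p=vision.camera("wrist");im=p["img"]; cv2.imwrite("pics/w6z.png",cv2.resize(im[110:260,130:380],None,fx=3.2,fy=3.2,interpolation=cv2.INTER_CUBIC))
np.save("w6.npy",im)
```

```text
t 14.25 pos [541.3 321.6  81.2] yaw 1.666 tilt [0.0056 0.0022] F [ 0.3  0.5 -0.3] open 6.4 q [0.34 0.42 1.55 0.   1.16 0.25]
  -> (445, 352, 82) [ 39.4 -93.   -1.3] turn 0.03
```

View pics/w6z.png

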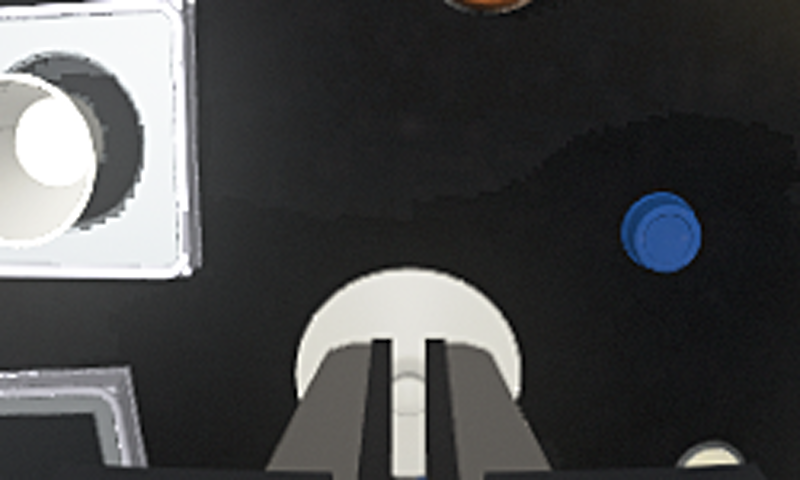

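Run:
```python
from h import *
rel(((445,290,100),1.66))
```

```text
t 14.3 pos [541.4 321.6  81.4] yaw 1.666 tilt [0.0059 0.0024] F [ 1.2 -0.   0.7] open 6.2 q [0.34 0.42 1.55 0.   1.16 0.25]
  -> (445, 290, 100) [-22.3 -98.9 -19.2] turn 0.03
```

Request:
servo_tool(
  motion="-6 -25 -10 0; -12 -50 -19 0; -18 -75 -19 0; -22 -99 -19 0; -22 -99 -19 0; -22 -99 -19 0; -22 -99 -19 0; -22 -99 -19 0",
)

```text
time_s: 15.3
position: [445.5, 290.4, 99.8]
eef_rot: [0.673, 0.74, 0.003, 0.001]
wrist_force: [1.0, -0.1, 0.3]
opening: 0.065
```

Run:
```python
from h import *
import pickle
rel(((445,352,80),1.66))
p=vision.camera("wrist");im=p["img"]; pickle.dump(p,open("w7.pkl","wb"))
cv2.imwrite("pics/w7z.png",cv2.resize(im[90:240,160:360],None,fx=4,fy=4,interpolation=cv2.INTER_CUBIC))
p=vision.camera("scene"); pickle.dump(p,open("s7.pkl","wb")); cv2.imwrite("pics/s7.png",cv2.resize(p["img"][150:250,260:380],None,fx=6,fy=6,interpolation=cv2.INTER_CUBIC))
p=vision.camera("top");pickle.dump(p,open("t7.pkl","wb")); cv2.imwrite("pics/t7.png",cv2.resize(p["img"][180:280,240:370],None,fx=6,fy=6,interpolation=cv2.INTER_CUBIC))
```

```text
t 15.3 pos [445.5 290.4  99.8] yaw 1.665 tilt [0.0062 0.0025] F [ 1.  -0.1  0.3] open 6.0 q [0.35 0.16 1.83 0.   1.14 0.26]
  -> (445, 352, 80) [61.3  5.2 19.9] turn 0.03
```

View pics/w7z.png

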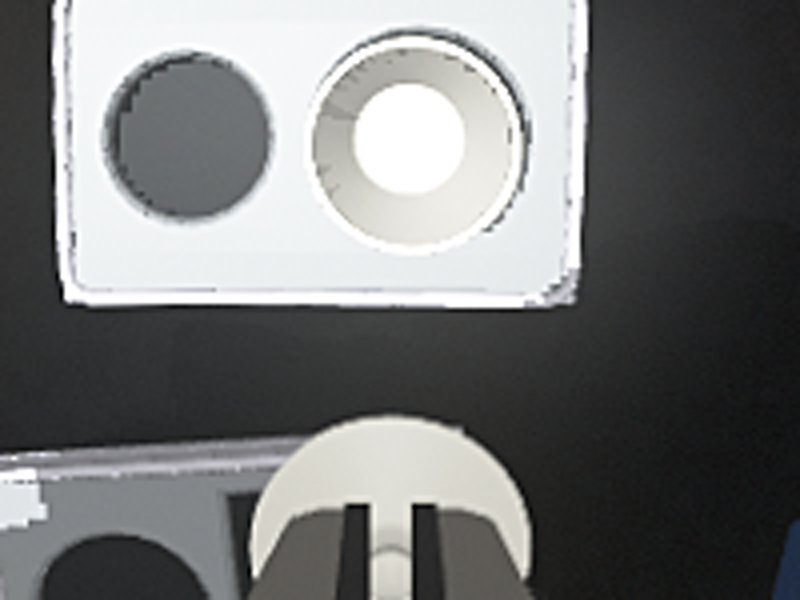

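View pics/s7.png

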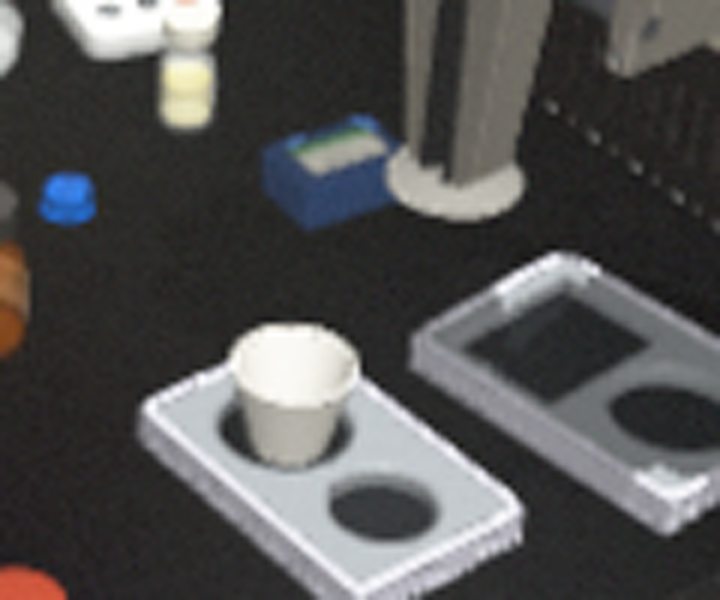

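View pics/t7.png

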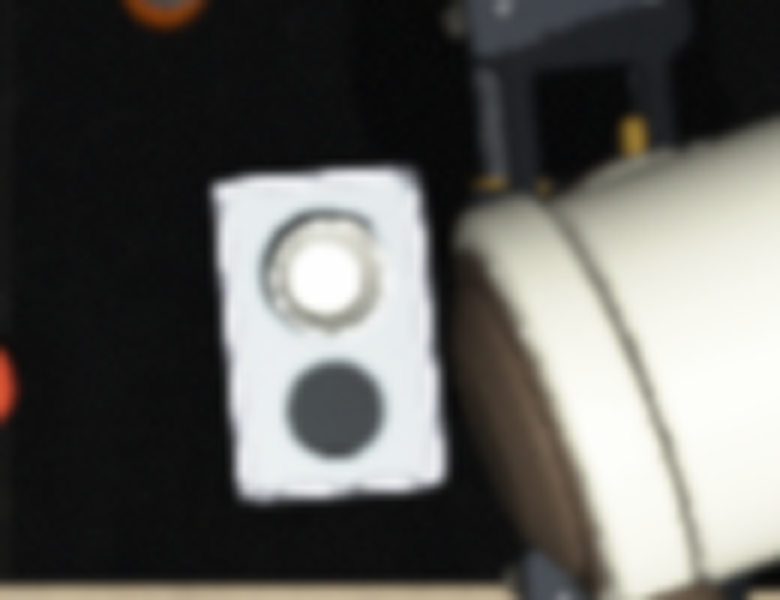

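Run:
```python
from h import *
import pickle
w,s,t=[pickle.load(open(f"{n}7.pkl","rb")) for n in "wst"]
print("wrist",p2w(w,(263.6,125.9),41,True)); print("scene",p2w(s,(308.6,210.5),41)); print("top",p2w(t,(293.4,225),41))
# wrist: well of vial as check at z=14: crop x 103..273,y50..222
print("vialwell wrist",p2w(w,(160+188/4-.4,90+136/4-.4),14,True))
# automatic rim: circle fit by projected thresholds
im=cv2.cvtColor(w["img"],cv2.COLOR_BGR2GRAY)
# held lid silhouette center col
a=np.array([445,352,41]);
```

```text
wrist [[444.92802823 350.80680207  41.        ]]
scene [[444.92734551 350.47093267  41.        ]]
top [[445.57202561 354.43912465  41.        ]]
vialwell wrist [[396.69910329 347.35949794  14.        ]]
```

Request:
servo_tool(
  motion="20 2 0 0; 40 4 5 0; 60.5 5 20 0; 60.5 5 35 0; 60.5 5 40 0; 60.5 5 40 0; 60.5 5 40 0; 60.5 5 40 0; 60.5 5 40 0",
)

```text
time_s: 16.58
position: [444.9, 351.1, 60.3]
eef_rot: [0.673, 0.74, 0.003, 0.002]
wrist_force: [0.1, -0.6, -0.6]
opening: 0.069
```

Run:
```python
from h import *
rel(((445,351.2,48.5),1.66))
p=vision.camera("scene"); cv2.imwrite("pics/s8.png",cv2.resize(p["img"][150:250,260:380],None,fx=6,fy=6,interpolation=cv2.INTER_CUBIC))
```

```text
t 16.57 pos [444.9 351.1  60.3] yaw 1.665 tilt [0.0066 0.0027] F [ 0.1 -0.6 -0.6] open 6.3 q [ 0.46  0.3   1.75 -0.    1.08  0.36]
  -> (445, 351.2, 48.5) [ 0.   0.1 11.8] turn 0.03
```

View pics/s8.png

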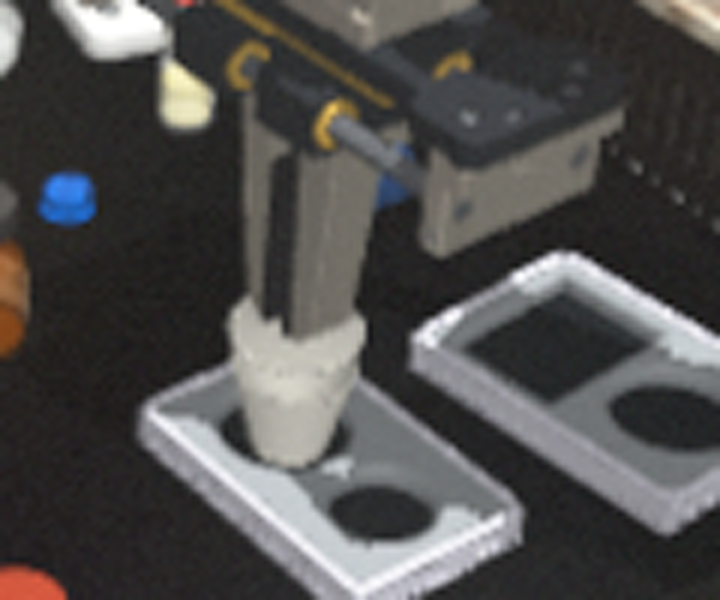

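Request:
servo_tool(
  motion="0 0 4 0; 0 0 8 0; 0 0 10 0; 0 0 11.5 0; 0 0 12 0; 0 0 12 0; 0 0 12 0; 0 0 12 0",
)

```text
time_s: 17.62
position: [444.9, 351.2, 48.2]
eef_rot: [0.673, 0.74, 0.003, 0.002]
wrist_force: [0.1, 0.3, 0.8]
opening: 0.065
```

Run:
```python
from h import *
rel(((445,351.2,48.5),1.66))
```

```text
t 17.62 pos [444.9 351.2  48.2] yaw 1.665 tilt [0.0065 0.0026] F [0.1 0.3 0.8] open 6.0 q [ 0.46  0.32  1.76 -0.    1.06  0.36]
  -> (445, 351.2, 48.5) [ 0.   0.1 -0.3] turn 0.03
```

Request:
servo_tool(
  motion="0 0 0.3 0; 0 0 0.3 0; 0 0 0.3 0; 0 0 0.3 0; 0 0 0.3 0; 0 0 0 0; 0 0 -15 0; 0 0 -40 0; 0 0 -75 0; 0 0 -100 0; 0 0 -100 0; 0 0 -100 0",
  fingers=150,
)

```text
time_s: 19.12
position: [443.8, 350.7, 147.5]
eef_rot: [0.673, 0.74, 0.003, 0.001]
wrist_force: [1.2, -0.5, -0.5]
opening: 0.408
```

Run:
```python
from h import *
rel(((637,266.5,150),1.66),((637,266.5,150),3.2))
p=vision.camera("scene"); cv2.imwrite("pics/s9.png",cv2.resize(p["img"][120:250,250:400],None,fx=4.5,fy=4.5,interpolation=cv2.INTER_CUBIC))
p=vision.camera("wrist"); cv2.imwrite("pics/w9.png",cv2.resize(p["img"][90:240,160:360],None,fx=4,fy=4,interpolation=cv2.INTER_CUBIC))
```

```text
t 19.12 pos [443.8 350.7 147.5] yaw 1.665 tilt [0.0056 0.0022] F [ 1.2 -0.5 -0.5] open 37.6 q [ 0.46  0.19  1.7  -0.    1.25  0.36]
  -> (637, 266.5, 150) [-102.   184.4   -1.6] turn 0.03
  -> (637, 266.5, 150) [-102.   184.4   -1.6] turn -8.79
```

View pics/s9.png

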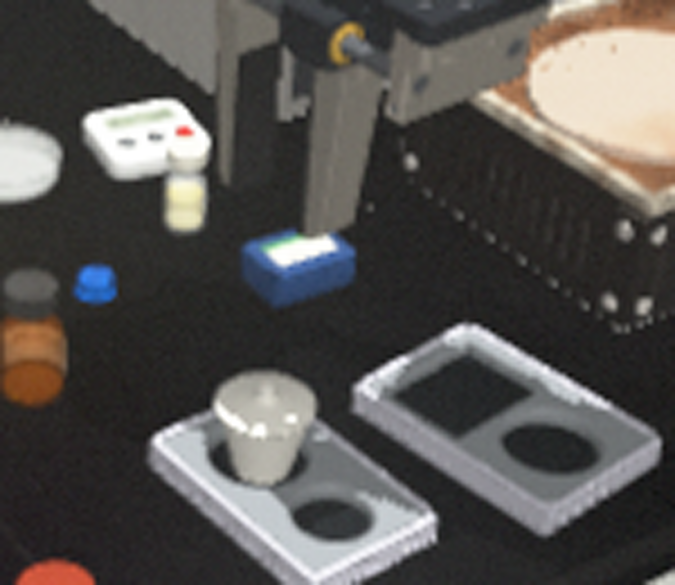

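View pics/w9.png

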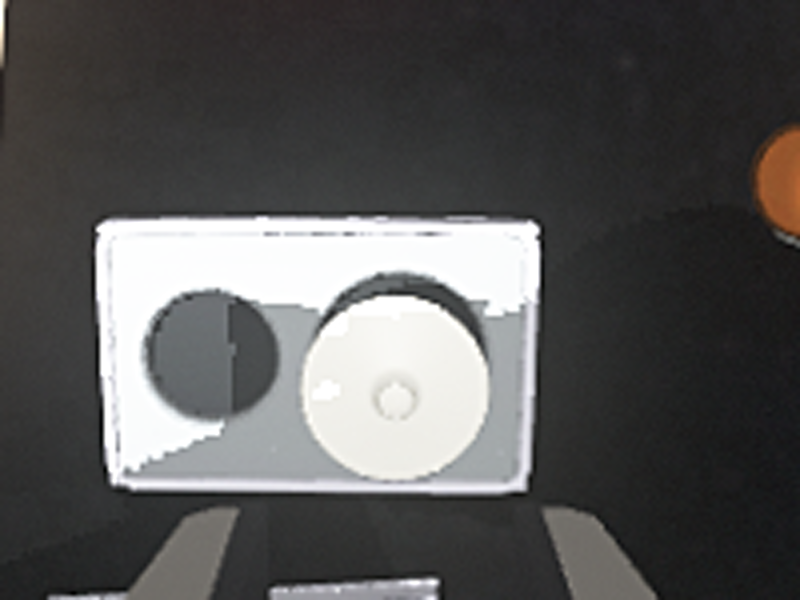

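Request:
servo_tool(
  motion="-10 18 0 -0.8; -21 38 0 -1.7; -33 60 0 -2.6; -45 82 0 -3.5; -57 104 0 -4.4; -70 127 0 -5.3; -82 150 -1 -6.2; -94 172 -1 -6.9; -102 184 -2 -7.3; -102 184 -2 -7.3; -102 184 -2 -7.3; -102 184 -2 -7.3",
  fingers=110,
)

```text
time_s: 20.72
position: [635.3, 266.7, 149.1]
eef_rot: [0.101, 0.995, 0.001, 0.002]
wrist_force: [0.3, -0.3, 0.1]
opening: 0.57
```

Run:
```python
from h import *
import pickle
rel(((637,266.5,30),2.94))
p=vision.camera("wrist"); pickle.dump(p,open("w10.pkl","wb"));cv2.imwrite("pics/w10.png",p["img"])
for n,z in [("vial_mid",26),("strip_box_mid",15),("dropper_bottle_mid",32)]:
  for d in vision.outline_of(p,n)[:3]:
    m=d["pixels"];v,u=np.nonzero(m); print(n,d["p"],len(u),u.mean(),v.mean(),p2w(p,[u.mean(),v.mean()],z,True))
```

```text
t 20.73 pos [635.3 266.7 149.1] yaw 2.939 tilt [0.0033 0.0014] F [ 0.3 -0.3  0.1] open 52.5 q [ 0.22  0.5   1.31  0.    1.33 -1.15]
  -> (637, 266.5, 30) [-1.300e+00 -1.000e-01  1.191e+02] turn -0.0
vial_mid 0.67 578 257.28892733564015 187.439446366782 [[640.55345229 265.26632374  26.        ]]
strip_box_mid 0.65 1622 220.54254007398274 120.09309494451294 [[566.39464128 242.28027588  15.        ]]
dropper_bottle_mid 0.97 1308 381.6154434250765 78.03134556574923 [[552.41581601 410.89622034  32.        ]]
```

View pics/w10.png

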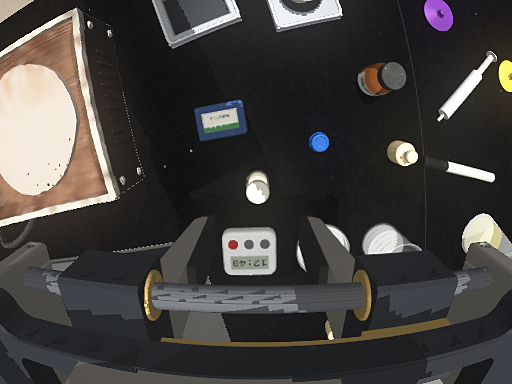

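Request:
servo_tool(
  motion="-3 0.5 30 0; -3 0.5 60 0; -3 0.5 85 0; -3 0.5 105 0; -3 0.5 120 0; -3 0.5 130 0; -3 0.5 132 0; -3 0.5 132 0; -3 0.5 132 0; -3 0.5 132 0; -3 0.5 132 0",
)

```text
time_s: 22.3
position: [639.6, 266.7, 17.8]
eef_rot: [0.101, 0.995, 0.001, 0.002]
wrist_force: [0.6, 0.0, 0.4]
opening: 0.572
```

Run:
```python
from h import *
rel(((638.5,266,16),2.94))
p=vision.camera("wrist"); cv2.imwrite("pics/w11.png",cv2.resize(p["img"][120:300,130:380],None,fx=3.2,fy=3.2))
```

```text
t 22.3 pos [639.6 266.7  17.8] yaw 2.94 tilt [0.0046 0.0016] F [0.6 0.  0.4] open 52.6 q [ 0.22  0.65  1.37  0.    1.12 -1.15]
  -> (638.5, 266, 16) [ 1.  -0.9  1.8] turn -0.0
```

View pics/w11.png

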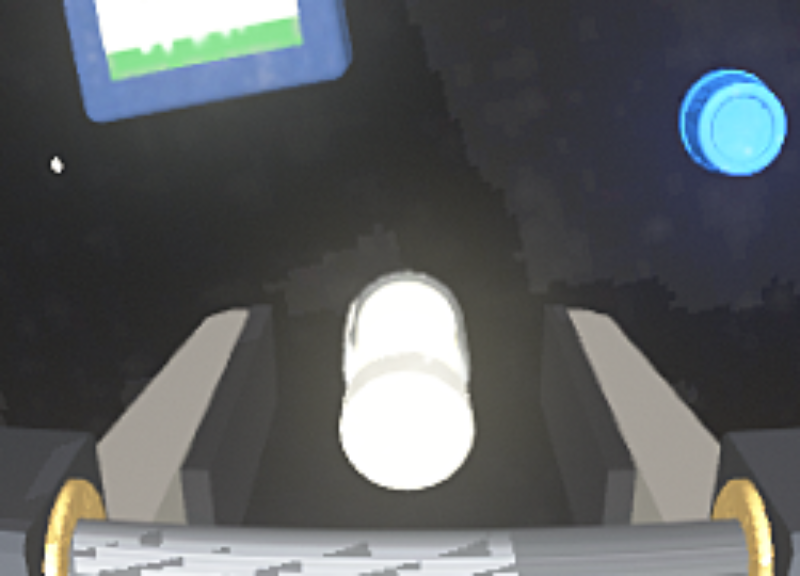

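Request:
servo_tool(
  motion="1 -0.5 1 0; 1 -0.5 1 0; 1 -0.5 1 0; 1 -0.5 1 0; 1 -0.5 1 0; 1 -0.5 1 0; 1 -0.5 1 0; 1 -0.5 1 0; 1 -0.5 1 0",
  fingers=255,
)

```text
time_s: 23.48
position: [638.5, 266.4, 16.7]
eef_rot: [0.101, 0.995, 0.001, 0.002]
wrist_force: [-0.2, 0.0, 0.1]
opening: 0.249
```

Run:
```python
from h import *
rel(((638.5,266,110),2.94),((394.6,347.7,110),3.23))
```

```text
t 23.48 pos [638.5 266.4  16.7] yaw 2.94 tilt [0.0044 0.0016] F [-0.2  0.   0.1] open 22.9 q [ 0.22  0.65  1.37  0.    1.12 -1.15]
  -> (638.5, 266, 110) [ -0.5  -0.1 -93.3] turn -0.0
  -> (394.6, 347.7, 110) [254.9  31.  -94.3] turn -1.66
```

Request:
servo_tool(
  motion="0 0 -20 0; 0 0 -45 0; 0 0 -70 0; 0 0 -90 0; 20 2 -94 0; 50 5 -94 0; 85 10 -94 -0.3; 120 14 -94 -0.6; 155 18 -94 -1; 190 23 -94 -1.3; 225 27 -94 -1.7; 245 30 -94 -1.7",
)

```text
time_s: 24.98
position: [402.9, 345.3, 110.5]
eef_rot: [-0.047, 0.999, 0.001, 0.003]
wrist_force: [0.7, 0.4, -0.1]
opening: 0.253
```

Run:
```python
from h import *
rel(((394.6,347.7,110),3.23),((394.6,347.7,30),3.23))
```

```text
t 24.98 pos [402.9 345.3 110.5] yaw -3.047 tilt [0.0049 0.0018] F [ 0.7  0.4 -0.1] open 23.3 q [ 0.48  0.15  1.83 -0.    1.16 -1.18]
  -> (394.6, 347.7, 110) [8.  3.2 0.4] turn 0.04
  -> (394.6, 347.7, 30) [ 8.4  3.1 80.4] turn 0.04
```

Request:
servo_tool(
  motion="8 3 0 0; 8 3 20 0; 8 3 40 0; 8 3 60 0; 8 3 60 0; 8 3 60 0; 8 3 60 0; 8 3 60 0",
)

```text
time_s: 25.98
position: [395.5, 347.9, 51.2]
eef_rot: [-0.047, 0.999, 0.001, 0.003]
wrist_force: [-0.3, -0.3, -0.6]
opening: 0.252
```

Run:
```python
from h import *
rel(((394.6,347.7,30),3.23),((394.6,347.7,23),3.23))
p=vision.camera("scene"); cv2.imwrite("pics/s12.png",cv2.resize(p["img"][150:270,260:400],None,fx=5,fy=5,interpolation=cv2.INTER_CUBIC))
p=vision.camera("wrist"); cv2.imwrite("pics/w12.png",cv2.resize(p["img"][90:290,130:380],None,fx=3,fy=3))
```

```text
t 25.98 pos [395.5 347.9  51.2] yaw -3.047 tilt [0.0062 0.0025] F [-0.3 -0.3 -0.6] open 23.2 q [ 0.49  0.22  1.87 -0.    1.04 -1.17]
  -> (394.6, 347.7, 30) [ 1.  -0.1 21.2] turn 0.04
  -> (394.6, 347.7, 23) [ 1.1 -0.2 28.2] turn 0.04
```

View pics/s12.png

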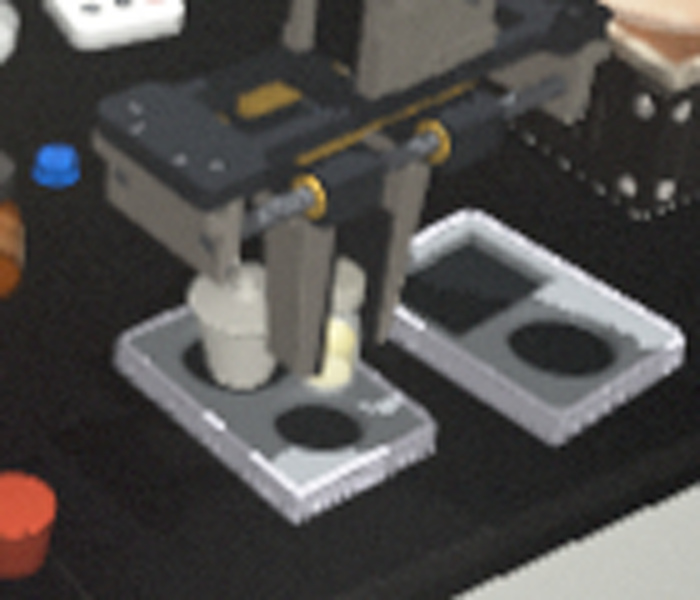

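View pics/w12.png

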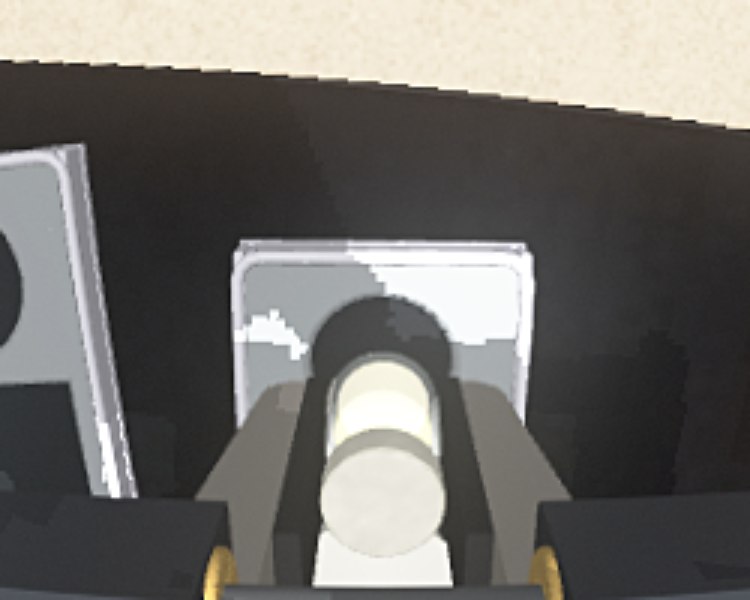

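Run:
```python
from h import *
rel(((394.6,347.7,23),3.23))
p=vision.camera("wrist")
e=p2w(p,(257.7,208.3),34.5,True)[0]; print("foot edge",e)
c=p2w(p,(383/3+130,498/3+90),34.5+52,True); print("cap top centre",c)
for uv in [(380/3+130,298/3+90)]: print("well front edge",p2w(p,uv,14,True))
```

```text
t 26.07 pos [395.1 347.8  50.8] yaw -3.047 tilt [0.0056 0.0022] F [-0.8 -0.4 -0.4] open 23.0 q [ 0.49  0.22  1.87 -0.    1.04 -1.17]
  -> (394.6, 347.7, 23) [ 0.7 -0.1 27.8] turn 0.04
foot edge [386.11977302 346.54400309  34.5       ]
cap top centre [[393.72467382 347.0979421   86.5       ]]
well front edge [[378.89967134 345.16785063  14.        ]]
```

Request:
servo_tool(
  motion="0.5 0 8 0; 0.5 0 15 0; 0.5 0 21 0; 0.5 0 25 0; 0.5 0 27.5 0; 0.5 0 28 0; 0.5 0 28 0; 0.5 0 28 0; 0.5 0 28 0",
)

```text
time_s: 27.25
position: [394.8, 347.8, 22.8]
eef_rot: [-0.047, 0.999, 0.001, 0.003]
wrist_force: [0.4, -0.3, -1.2]
opening: 0.25
```

Run:
```python
from h import *
rel(((394.6,347.7,22.5),3.23))
p=vision.camera("scene"); cv2.imwrite("pics/s13.png",cv2.resize(p["img"][150:270,260:400],None,fx=5,fy=5,interpolation=cv2.INTER_CUBIC))
```

```text
t 27.25 pos [394.8 347.8  22.8] yaw -3.047 tilt [0.0056 0.0022] F [ 0.4 -0.3 -1.2] open 23.0 q [ 0.49  0.27  1.88 -0.    0.98 -1.17]
  -> (394.6, 347.7, 22.5) [ 0.2 -0.   0.3] turn 0.04
```

View pics/s13.png

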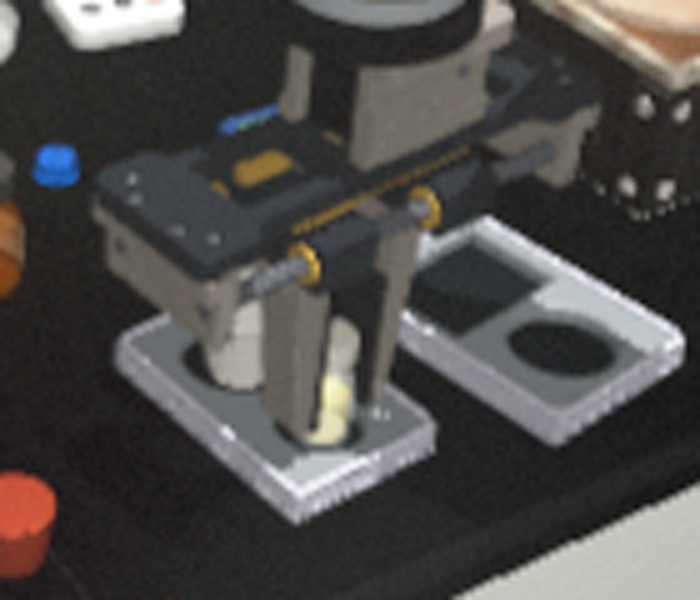

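Request:
servo_tool(
  motion="0 0 0 0; 0 0 0 0; 0 0 0 0; 0 0 0 0; 0 0 -10 0; 0 0 -30 0; 0 0 -60 0; 0 0 -95 0; 0 0 -125 0; 0 0 -125 0; 0 0 -125 0; 0 0 -125 0",
  fingers=140,
)

```text
time_s: 28.8
position: [393.2, 346.9, 146.3]
eef_rot: [-0.047, 0.999, 0.0, 0.002]
wrist_force: [-0.6, -0.4, 0.5]
opening: 0.447
```

Run:
```python
from h import *
p=vision.camera("scene"); cv2.imwrite("pics/s14.png",cv2.resize(p["img"][130:270,240:400],None,fx=4.5,fy=4.5,interpolation=cv2.INTER_CUBIC))
rel(((562,247,150),1.72))
```

```text
t 28.85 pos [393.3 347.  146.4] yaw -3.047 tilt [0.0032 0.001 ] F [-0.2  0.8 -0.4] open 41.7 q [ 0.49  0.09  1.81 -0.    1.24 -1.17]
  -> (562, 247, 150) [-158.5 -115.5   -3.2] turn 8.69
```

View pics/s14.png

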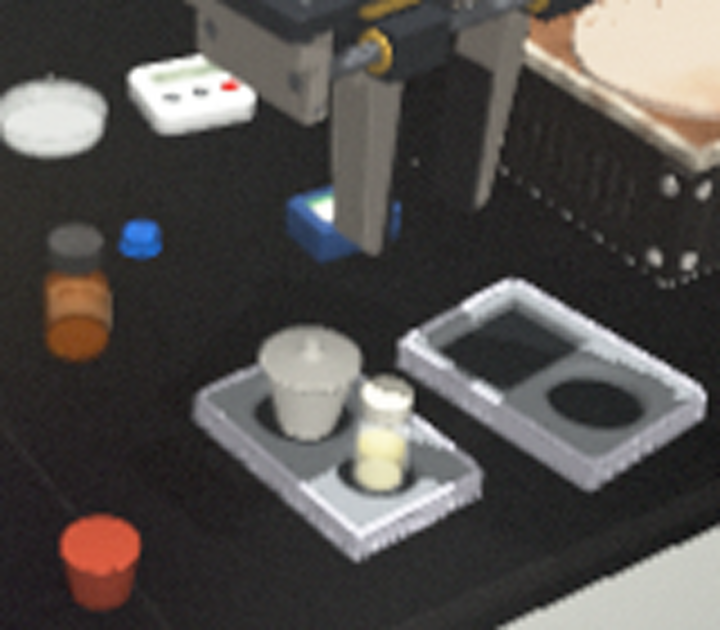

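Run:
```python
from h import *
import pickle
p=pickle.load(open("w10.pkl","rb")); im=p["img"]
hsv=cv2.cvtColor(im,cv2.COLOR_BGR2HSV)
m=((hsv[...,0]>95)&(hsv[...,0]<130)&(hsv[...,1]>100)&(hsv[...,2]>40)).astype(np.uint8); m[:90]=0;m[150:]=0;m[:,:185]=0;m[:,260:]=0
m=cv2.morphologyEx(m,cv2.MORPH_CLOSE,np.ones((3,3)))
k=max(cv2.findContours(m,cv2.RETR_EXTERNAL,cv2.CHAIN_APPROX_NONE)[0],key=cv2.contourArea)[:,0]
for z in (20,):
    w=p2w(p,k,z,True)[:,:2].astype(np.float32); r=cv2.minAreaRect(w); print(r); print(cv2.boxPoints(r).round(1).tolist())
cv2.imwrite("pics/bx.png",cv2.resize(im[90:150,185:260],None,fx=8,fy=8,interpolation=cv2.INTER_CUBIC))
```

```text
((566.1541137695312, 242.4957275390625), (50.53388595581055, 35.441314697265625), 87.57861328125)
[[547.4000244140625, 218.0], [582.7999877929688, 216.5], [584.9000244140625, 267.0], [549.5, 268.5]]
```

View pics/bx.png

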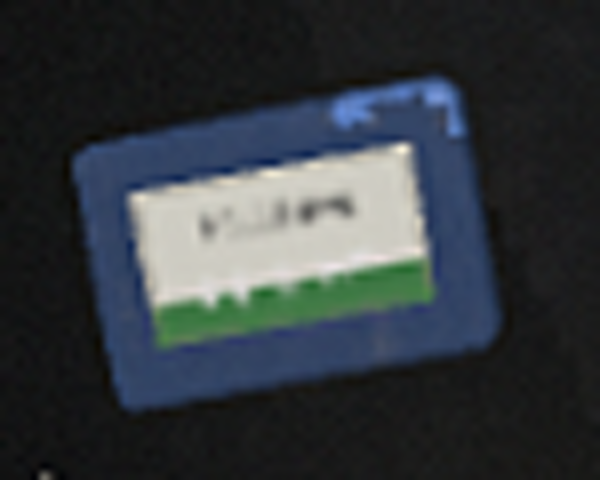

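Request:
servo_tool(
  motion="-15 -10 -3 0.9; -31 -22 -3 1.8; -47 -34 -3 2.7; -63 -46 -3 3.6; -79 -58 -3 4.5; -95 -70 -3 5.4; -111 -82 -3 6.3; -127 -94 -3 7.2; -143 -106 -3 8.1; -161 -118 -3 9; -161 -118 -3 9.8; -161 -118 -3 9.8",
  fingers=90,
)

```text
time_s: 30.35
position: [564.3, 244.5, 148.7]
eef_rot: [0.722, 0.691, 0.001, 0.0]
wrist_force: [0.2, 0.1, 0.5]
opening: 0.644
```

Run:
```python
from h import *
p=vision.camera("wrist"); im=p["img"]; cv2.imwrite("pics/w15.png",im)
p=vision.camera("wrist"); p=vision.camera("wrist");im=p["img"]
hsv=cv2.cvtColor(im,cv2.COLOR_BGR2HSV)
ds=vision.outline_of(p,"strip_box_mid")[:1]
for d in ds:
    k=max(cv2.findContours(d["pixels"].astype(np.uint8),cv2.RETR_EXTERNAL,cv2.CHAIN_APPROX_NONE)[0],key=cv2.contourArea)[:,0]
    r=cv2.minAreaRect(p2w(p,k,20,True)[:,:2].astype(np.float32)); print(d["p"],r,cv2.boxPoints(r).round(1).tolist())
rel(((564.5,244.5,12),1.529))
```

```text
0.69 ((566.65869140625, 243.7437744140625), (51.5583381652832, 34.411773681640625), 88.49027252197266) [[548.7999877929688, 218.39999389648438], [583.2000122070312, 217.5], [584.5, 269.1000061035156], [550.0999755859375, 270.0]]
t 30.55 pos [564.3 244.9 149.5] yaw 1.528 tilt [0.0026 0.0008] F [-0.5  0.6  0.1] open 59.6 q [0.21 0.31 1.55 0.   1.28 0.26]
  -> (564.5, 244.5, 12) [-5.000e-01 -1.000e-01  1.375e+02] turn -0.01
```

View pics/w15.png

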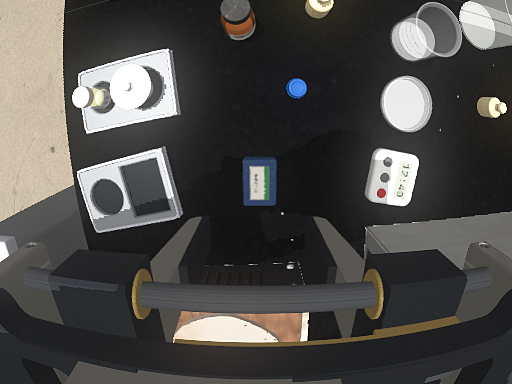

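Request:
servo_tool(
  motion="-1 1 40 0; -1 1 80 0; -1 1 105 0; -1 1 125 0; -1 1 135 0; -1 1 137 0; -1 1 137 0; -1 1 137 0; -1 1 137 0; -1 1 137 0",
)

```text
time_s: 31.8
position: [565.8, 244.0, 12.8]
eef_rot: [0.722, 0.692, 0.001, 0.001]
wrist_force: [-0.4, -1.0, -0.2]
opening: 0.651
```

Run:
```python
from h import *
rel(((565.5,244,12),1.529))
p=vision.camera("wrist"); cv2.imwrite("pics/w16.png",cv2.resize(p["img"][120:300,130:380],None,fx=3.2,fy=3.2))
```

```text
t 31.8 pos [565.8 244.   12.8] yaw 1.528 tilt [0.003  0.0009] F [-0.4 -1.  -0.2] open 59.9 q [0.21 0.49 1.62 0.   1.04 0.25]
  -> (565.5, 244, 12) [-0.  -0.3  0.8] turn -0.01
```

View pics/w16.png

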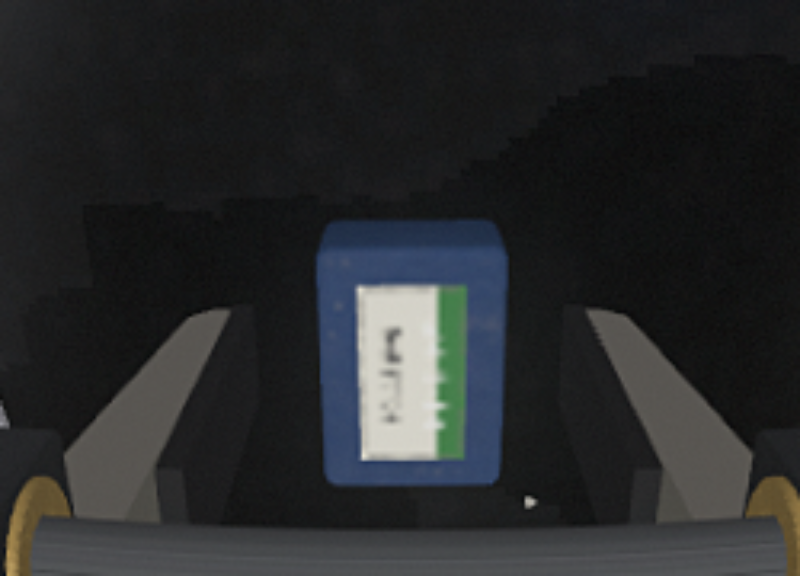

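Request:
servo_tool(
  motion="0 0 0.5 0; 0 0 0.5 0; 0 0 0.5 0; 0 0 0.5 0; 0 0 0.5 0; 0 0 0.5 0; 0 0 0.5 0; 0 0 0.5 0",
  fingers=255,
)

```text
time_s: 32.85
position: [565.7, 244.0, 12.2]
eef_rot: [0.722, 0.692, 0.001, 0.001]
wrist_force: [0.1, 0.3, -0.2]
opening: 0.376
```

Request:
servo_tool(
  motion="0 0 -15 0; 0 0 -35 0; 0 0 -55 0; 0 0 -60 0; 0 0 -60 0; 0 0 -60 0; 0 0 -60 0",
)

```text
time_s: 33.72
position: [564.9, 243.8, 71.3]
eef_rot: [0.722, 0.692, 0.001, 0.0]
wrist_force: [0.3, 0.3, 0.5]
opening: 0.376
```

Run:
```python
from h import *
rel(((436,241,72),1.724))
p=vision.camera("wrist"); cv2.imwrite("pics/w17.png",cv2.resize(p["img"][120:300,130:380],None,fx=3.2,fy=3.2))
```

```text
t 33.73 pos [564.9 243.8  71.3] yaw 1.528 tilt [0.0012 0.0005] F [0.3 0.3 0.5] open 34.5 q [0.21 0.4  1.6  0.   1.14 0.25]
  -> (436, 241, 72) [  -8.3 -128.6   -0.9] turn -1.12
```

View pics/w17.png

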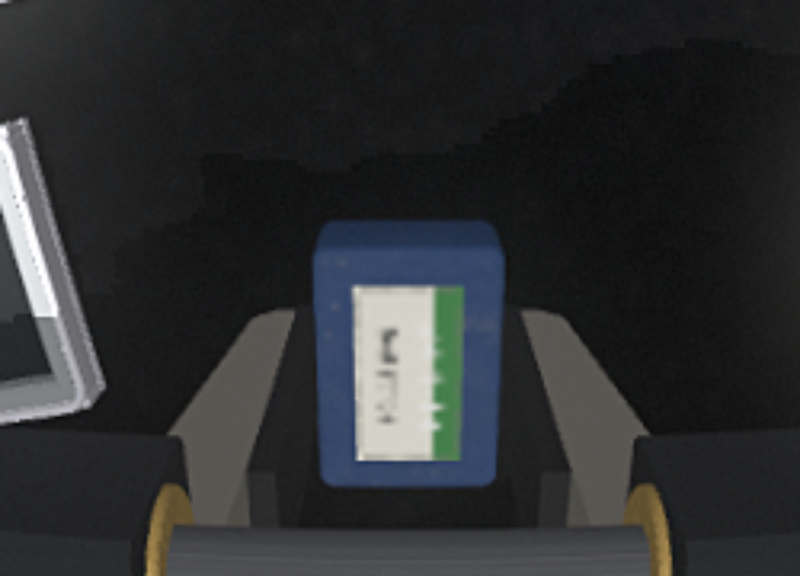

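Request:
servo_tool(
  motion="-2 -32 0 -0.3; -4 -64 0 -0.6; -6 -96 0 -0.9; -8 -128 0 -1.1; -8 -128 0 -1.1; -8 -128 15 -1.1; -8 -128 30 -1.1; -8 -128 30 -1.1; -8 -128 30 -1.1; -8 -128 30 -1.1",
)

```text
time_s: 35.02
position: [437.4, 241.4, 41.6]
eef_rot: [0.653, 0.758, 0.001, 0.001]
wrist_force: [-0.0, -0.6, -0.6]
opening: 0.374
```

Run:
```python
from h import *
d=np.load("top.npz"); t={k:d[k] for k in d.files}
print(p2w(t,(345.6-.3,229.7-.3),10), p2w(t,(607/3.4+170-.3,505/3.1+90-.3),10))
rel(((436,241,30),1.724),((436,241,18.5),1.724))
p=vision.camera("wrist"); cv2.imwrite("pics/w18.png",cv2.resize(p["img"][90:300,130:380],None,fx=2.8,fy=2.8))
p=vision.camera("scene"); cv2.imwrite("pics/s18.png",cv2.resize(p["img"][140:260,280:420],None,fx=5,fy=5,interpolation=cv2.INTER_CUBIC))
```

```text
[[436.04187062 237.47459458  10.        ]] [[385.31556061 231.48557697  10.        ]]
t 35.02 pos [437.4 241.4  41.6] yaw 1.72 tilt [0.0023 0.0008] F [-0.  -0.6 -0.6] open 34.4 q [0.26 0.18 1.95 0.   1.01 0.11]
  -> (436, 241, 30) [-0.2 -1.5 11.6] turn -0.02
  -> (436, 241, 18.5) [-0.2 -1.5 23.1] turn -0.02
```

View pics/w18.png

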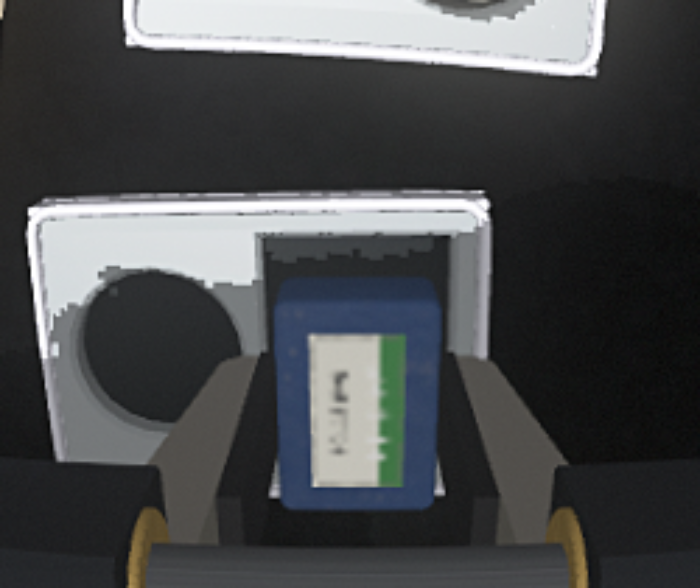

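View pics/s18.png

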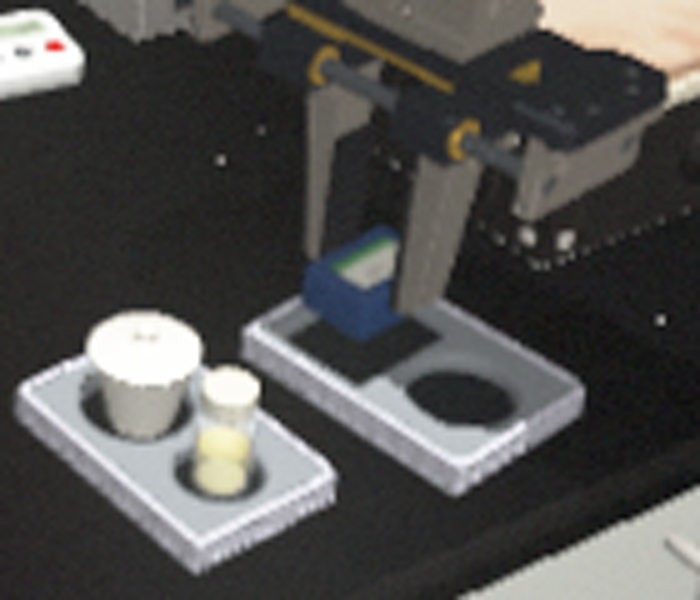

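Run:
```python
from h import *
p=vision.camera("wrist"); f=lambda a,b:(130+a/2.8-.3,90+b/2.8-.3)
print("well far edge mid",p2w(p,f(355,236),14,True),"corners",p2w(p,[f(260,236),f(449,236)],14,True))
print("well left edge",p2w(p,f(263,290),14,True))
print("box bottom far edge",p2w(p,f(358,280),29.4,True))
print("box top far edge",p2w(p,[f(280,305),f(440,304)],49.4,True), "near",p2w(p,f(360,508),49.4,True))
rel(((436,240,18.5),1.724))
```

```text
well far edge mid [[432.45592519 270.19030063  14.        ]] corners [[409.55262183 266.79325283  14.        ]
 [455.09783313 273.63440226  14.        ]]
well left edge [[411.93709893 253.31315708  14.        ]]
box bottom far edge [[434.1614179  263.51617903  29.4       ]]
box top far edge [[418.34336821 261.32222154  49.4       ]
 [450.6136003  266.38206022  49.4       ]] near [[441.65676736 216.56793613  49.4       ]]
t 35.17 pos [437.2 241.4  41.6] yaw 1.72 tilt [0.0022 0.0007] F [-0.1 -0.6 -0.6] open 34.5 q [0.26 0.18 1.95 0.   1.01 0.11]
  -> (436, 240, 18.5) [-1.2 -1.4 23.1] turn -0.02
```

Request:
servo_tool(
  motion="-1 -0.8 6 0; -1 -0.8 12 0; -1 -0.8 18 0; -1 -0.8 21 0; -1 -0.8 23 0; -1 -0.8 23 0; -1 -0.8 23 0; -1 -0.8 23 0",
)

```text
time_s: 36.17
position: [436.7, 240.4, 18.8]
eef_rot: [0.652, 0.758, 0.001, 0.001]
wrist_force: [0.7, -0.3, -0.9]
opening: 0.378
```

Run:
```python
from h import *
rel(((436.6,240,18.2),1.724))
p=vision.camera("wrist"); cv2.imwrite("pics/w19.png",cv2.resize(p["img"][90:300,130:380],None,fx=2.8,fy=2.8))
```

```text
t 36.17 pos [436.7 240.4  18.8] yaw 1.72 tilt [0.0025 0.0009] F [ 0.7 -0.3 -0.9] open 34.8 q [0.26 0.22 1.96 0.   0.96 0.11]
  -> (436.6, 240, 18.2) [-0.4 -0.2  0.6] turn -0.02
```

View pics/w19.png

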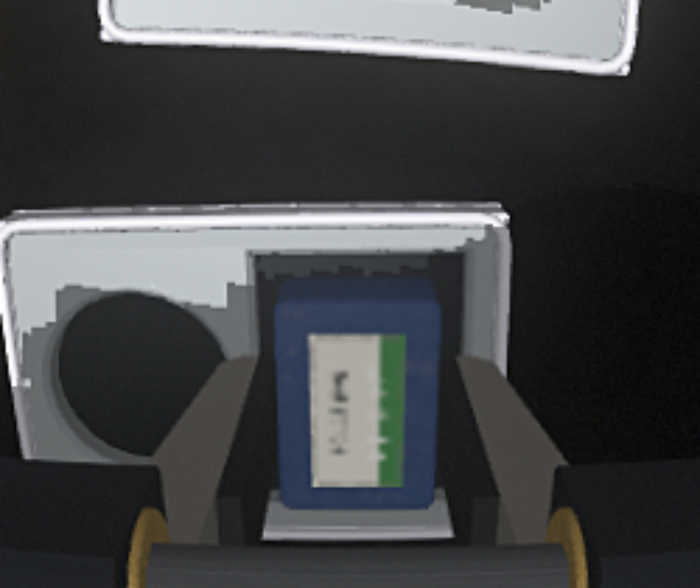

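Box is in the well with gaps on all sides. Release.

Request:
servo_tool(
  motion="0 0 0.5 0; 0 0 0.5 0; 0 0 0.5 0; 0 0 0.5 0; 0 0 0 0; 0 0 -10 0; 0 0 -35 0; 0 0 -70 0; 0 0 -105 0; 0 0 -130 0; 0 0 -130 0; 0 0 -130 0",
  fingers=110,
)

```text
time_s: 37.72
position: [435.7, 240.1, 147.9]
eef_rot: [0.652, 0.758, 0.001, 0.0]
wrist_force: [0.0, -0.5, -1.3]
opening: 0.572
```

Run:
```python
from h import *
p=vision.camera("wrist"); cv2.imwrite("pics/w20.png",p["img"])
for n,z in [("dropper_bottle_mid",32)]:
  for d in vision.outline_of(p,n)[:3]:
    m=d["pixels"];v,u=np.nonzero(m); print(n,d["p"],len(u),u.mean(),v.mean(),p2w(p,[u.mean(),v.mean()],z,True))
rel(((551,411,160),3.3),((551,411,160),3.0))
```

```text
dropper_bottle_mid 0.89 1324 395.21978851963746 41.44259818731118 [[552.64124928 409.97202316  32.        ]]
t 37.83 pos [435.4 240.  147.3] yaw 1.72 tilt [-0.0001  0.0001] F [-0.4 -0.1 -0.5] open 52.3 q [0.26 0.02 1.88 0.   1.24 0.11]
  -> (551, 411, 160) [151.9 139.8 -12.7] turn -9.05
  -> (551, 411, 160) [151.9 139.8 -12.7] turn -7.33
```

View pics/w20.png

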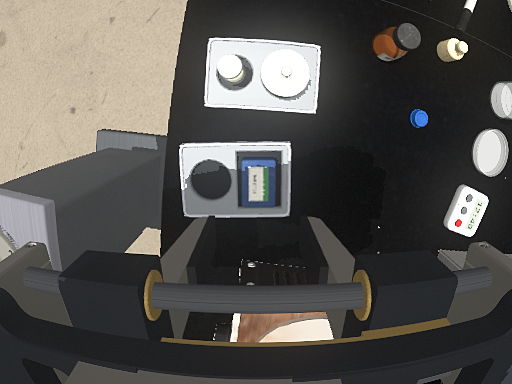

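Request:
servo_tool(
  motion="15 14 -5 -0.9; 30 28 -10 -1.8; 45 42 -13 -2.7; 61 56 -13 -3.6; 76 70 -13 -4.5; 91 84 -13 -5.4; 106 98 -13 -6.3; 122 112 -13 -7.2; 137 126 -13 -8.1; 152 140 -13 -9; 152 140 -13 -9; 152 140 -13 -9",
  fingers=60,
)

```text
time_s: 39.33
position: [550.5, 410.4, 159.2]
eef_rot: [-0.073, 0.997, -0.0, -0.001]
wrist_force: [-0.4, 0.8, 0.4]
opening: 0.766
```

Run:
```python
from h import *
p=vision.camera("wrist");p=vision.camera("wrist"); cv2.imwrite("pics/w21.png",p["img"])
for n,z in [("dropper_bottle_mid",32)]:
  for d in vision.outline_of(p,n)[:3]:
    m=d["pixels"];v,u=np.nonzero(m); print(n,d["p"],len(u),u.mean(),v.mean(),p2w(p,[u.mean(),v.mean()],z,True))
rel(((551.5,411,15),3.295))
```

```text
dropper_bottle_mid 0.67 982 257.32077393075355 183.9643584521385 [[552.66740631 410.01861078  32.        ]]
t 39.48 pos [550.9 410.5 160.1] yaw -2.994 tilt [-0.0006 -0.0002] F [ 0.5 -0.3  0.3] open 70.3 q [ 0.46  0.48  1.3   0.    1.36 -1.25]
  -> (551.5, 411, 15) [ -0.8   0.4 145.1] turn -0.03
```

View pics/w21.png

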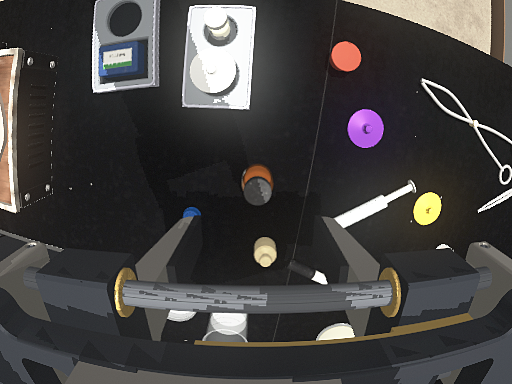

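Run:
```python
from h import *
p=vision.camera("wrist")
print("bluecap",p2w(p,(191,214),5,True),"yellow",p2w(p,(264,245),25,True),"beaker",p2w(p,(226,325),60,True))
```

```text
bluecap [[607.49272359 339.14442295   5.        ]] yellow [[624.25180122 428.47533816  25.        ]] beaker [[719.71770808 397.96038384  60.        ]]
```

Request:
servo_tool(
  motion="-1 0 30 0; -1 0 60 0; -1 0 70 0; -1 0 70 0; -1 0 70 0; -1 0 70 0",
)

```text
time_s: 40.28
position: [552.8, 411.2, 91.9]
eef_rot: [-0.074, 0.997, 0.0, 0.001]
wrist_force: [-0.4, 0.8, 0.1]
opening: 0.767
```

Run:
```python
from h import *
p=vision.camera("wrist"); cv2.imwrite("pics/w22.png",cv2.resize(p["img"][90:300,110:400],None,fx=2.7,fy=2.7))
rel(((551.5,411,15),3.295))
```

```text
t 40.33 pos [552.6 411.1  91.6] yaw -2.994 tilt [0.0015 0.0009] F [-0.3 -0.9  1.1] open 70.4 q [ 0.46  0.55  1.35  0.    1.24 -1.25]
  -> (551.5, 411, 15) [ 1.2  0.  76.6] turn -0.03
```

View pics/w22.png

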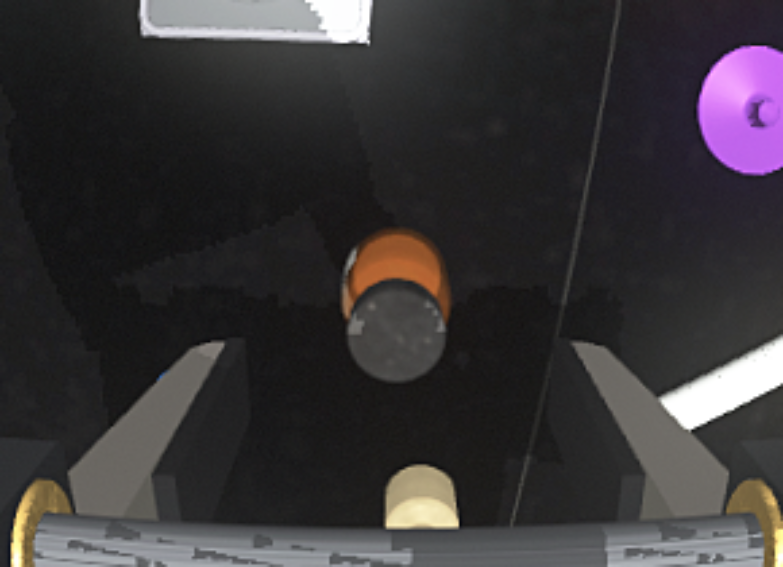

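Request:
servo_tool(
  motion="1 0 20 0; 1 0 40 0; 1 0 58 0; 1 0 70 0; 1 0 76 0; 1 0 76 0; 1 0 76 0; 1 0 76 0; 1 0 76 0",
)

```text
time_s: 41.45
position: [552.0, 411.2, 16.1]
eef_rot: [-0.074, 0.997, 0.001, 0.001]
wrist_force: [0.4, 0.5, -0.5]
opening: 0.766
```

Run:
```python
from h import *
p=vision.camera("wrist"); cv2.imwrite("pics/w23.png",cv2.resize(p["img"][90:300,110:400],None,fx=2.7,fy=2.7))
rel(((551.5,411,15),3.295))
```

```text
t 41.5 pos [551.9 411.1  15.9] yaw -2.994 tilt [0.0019 0.001 ] F [-0.2 -0.7  0.4] open 70.3 q [ 0.47  0.64  1.38  0.    1.12 -1.25]
  -> (551.5, 411, 15) [ 0.4 -0.   0.9] turn -0.03
```

View pics/w23.png

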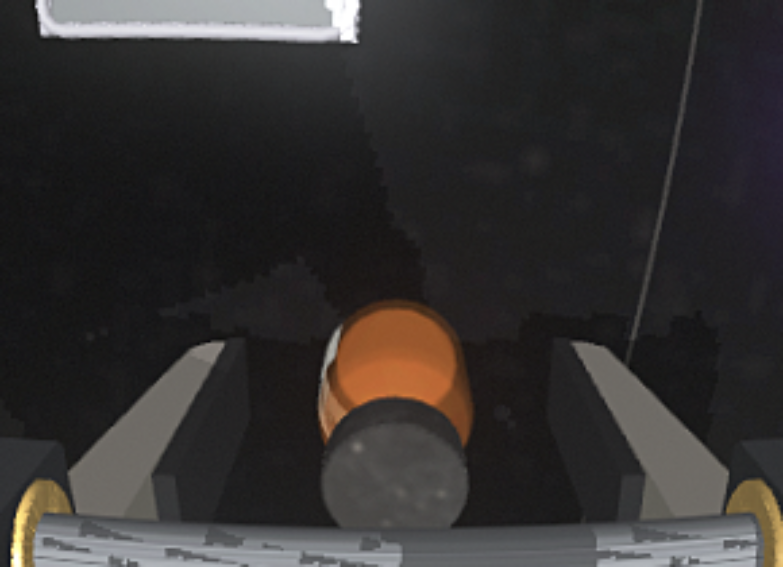

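Centred between the jaws (~398 of 245–553). Close.

Request:
servo_tool(
  motion="0 0 0.5 0; 0 0 0.5 0; 0 0 0.5 0; 0 0 0.5 0; 0 0 0.5 0; 0 0 0.5 0; 0 0 0.5 0; 0 0 0.5 0",
  fingers=255,
)

```text
time_s: 42.5
position: [551.9, 411.1, 15.4]
eef_rot: [-0.074, 0.997, 0.0, 0.001]
wrist_force: [-0.5, -1.0, -0.5]
opening: 0.356
```

Run:
```python
from h import *
rel(((551.5,411,110),3.295),((500,233,110),3.295),((384.3,232.5,110),3.295))
```

```text
t 42.5 pos [551.9 411.1  15.4] yaw -2.994 tilt [0.0019 0.001 ] F [-0.5 -1.  -0.5] open 32.7 q [ 0.47  0.64  1.38  0.    1.12 -1.25]
  -> (551.5, 411, 110) [  0.2   0.  -94.6] turn -0.03
  -> (500, 233, 110) [  77.3 -168.4  -94.9] turn -0.03
  -> (384.3, 232.5, 110) [ 191.9 -151.9  -95.1] turn -0.03
```

Request:
servo_tool(
  motion="0 0 -20 0; 0 0 -45 0; 0 0 -75 0; 0 0 -100 0; 15 -12 -105 0; 40 -32 -105 0; 70 -55 -105 0; 100 -79 -105 0; 130 -103 -105 0; 160 -127 -105 0; 185 -146 -105 0; 192 -152 -105 0",
)

```text
time_s: 44.0
position: [383.8, 231.9, 121.0]
eef_rot: [-0.073, 0.997, 0.001, 0.002]
wrist_force: [-0.0, 0.2, 0.2]
opening: 0.352
```

Request:
servo_tool(
  motion="0 0 0 0; 0 0 20 0; 0 0 45 0; 0 0 65 0; 0 0 65 0; 0 0 65 0; 0 0 65 0; 0 0 65 0",
)

```text
time_s: 45.0
position: [384.6, 232.2, 56.7]
eef_rot: [-0.074, 0.997, 0.001, 0.003]
wrist_force: [0.1, -1.4, -0.1]
opening: 0.355
```

Run:
```python
from h import *
rel(((384.3,232.5,21.8),3.295))
p=vision.camera("wrist"); cv2.imwrite("pics/w24.png",cv2.resize(p["img"][90:300,110:400],None,fx=2.7,fy=2.7))
p=vision.camera("scene"); cv2.imwrite("pics/s24.png",cv2.resize(p["img"][140:260,280:420],None,fx=5,fy=5,interpolation=cv2.INTER_CUBIC))
```

```text
t 45.0 pos [384.6 232.2  56.7] yaw -2.994 tilt [0.005 0.002] F [ 0.1 -1.4 -0.1] open 32.6 q [ 0.27  0.02  2.08  0.    1.03 -1.45]
  -> (384.3, 232.5, 21.8) [ 0.5  0.3 34.9] turn -0.04
```

View pics/w24.png

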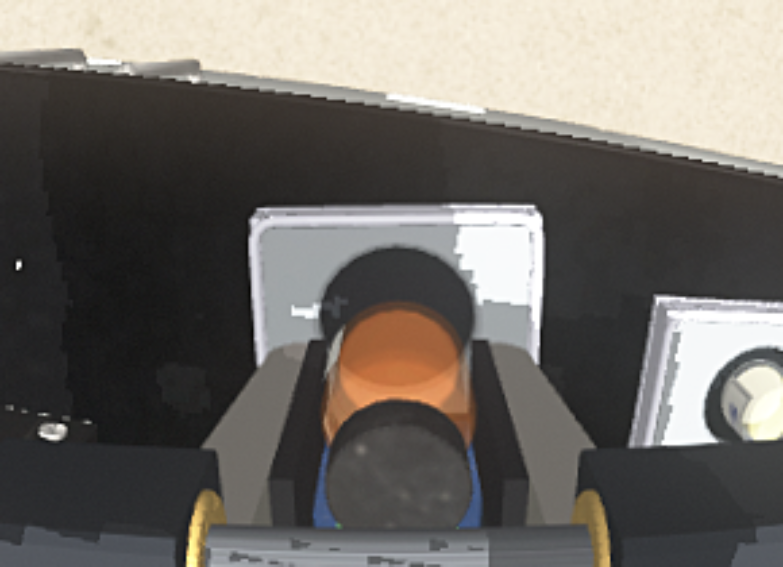

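View pics/s24.png

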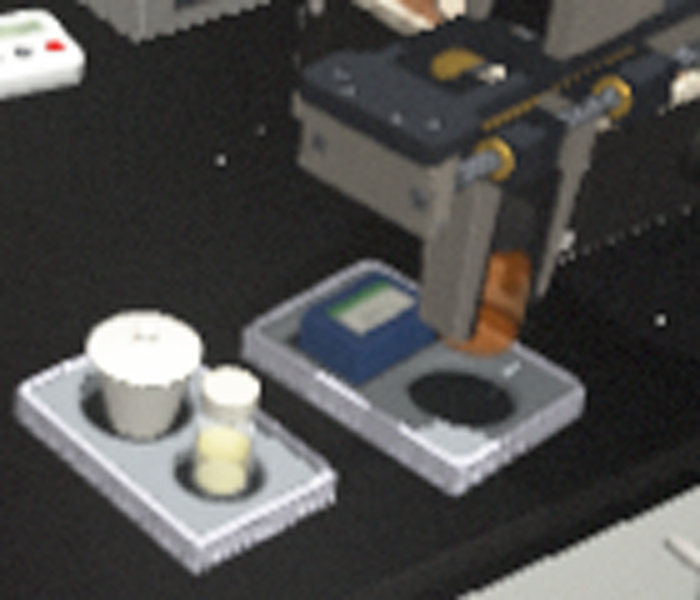

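Run:
```python
from h import *
p=vision.camera("wrist"); f=lambda a,b:(110+a/2.7-.3,90+b/2.7-.3)
print("well front",p2w(p,f(398,247),14,True),"sides",p2w(p,[f(321,308),f(475,308)],14,True))
print("foot front",p2w(p,f(398,303),41.3,True),"cap c",p2w(p,f(399,472),105.3,True))
rel(((384.3,232.5,21.8),3.295))
```

```text
well front [[363.48418572 228.22533506  14.        ]] sides [[383.91940551 209.57273215  14.        ]
 [377.63018421 252.01467313  14.        ]]
foot front [[370.58864783 229.25884992  41.3       ]] cap c [[380.37240669 230.83426848 105.3       ]]
t 45.15 pos [384.2 232.   56.3] yaw -2.995 tilt [0.0042 0.0018] F [ 0.9 -0.6 -0.9] open 32.8 q [ 0.27  0.02  2.08  0.    1.03 -1.45]
  -> (384.3, 232.5, 21.8) [ 0.   0.4 34.5] turn -0.04
```

Request:
servo_tool(
  motion="0 0.4 8 0; 0 0.4 16 0; 0 0.4 23 0; 0 0.4 29 0; 0 0.4 33 0; 0 0.4 34.5 0; 0 0.4 34.5 0; 0 0.4 34.5 0; 0 0.4 34.5 0",
)

```text
time_s: 46.28
position: [384.5, 232.5, 22.0]
eef_rot: [-0.073, 0.997, 0.001, 0.002]
wrist_force: [-0.5, 0.0, -0.8]
opening: 0.354
```

Run:
```python
from h import *
rel(((384.3,232.5,21.5),3.295))
p=vision.camera("scene"); cv2.imwrite("pics/s25.png",cv2.resize(p["img"][140:260,280:420],None,fx=5,fy=5,interpolation=cv2.INTER_CUBIC))
```

```text
t 46.27 pos [384.5 232.5  22. ] yaw -2.995 tilt [0.0046 0.0019] F [-0.5  0.  -0.8] open 32.6 q [ 0.27  0.09  2.09  0.    0.95 -1.44]
  -> (384.3, 232.5, 21.5) [ 0.2 -0.   0.5] turn -0.04
```

View pics/s25.png

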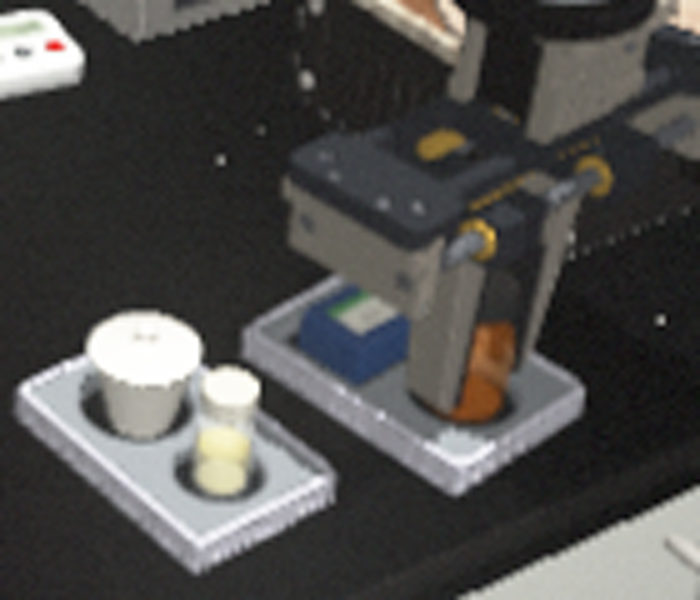

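Request:
servo_tool(
  motion="0 0 0.5 0; 0 0 0.5 0; 0 0 0.5 0; 0 0 0.5 0; 0 0 0 0; 0 0 -10 0; 0 0 -30 0; 0 0 -60 0; 0 0 -95 0; 0 0 -130 0; 0 0 -160 0; 0 0 -170 0",
  fingers=120,
)

```text
time_s: 47.82
position: [384.8, 232.5, 194.5]
eef_rot: [-0.073, 0.997, 0.001, 0.004]
wrist_force: [-0.3, -0.5, -0.2]
opening: 0.532
```

Request:
servo_tool(
  motion="-10 -20 0 0; -20 -45 0 0; -30 -70 0 0; -30 -90 0 0; -30 -90 0 0; -30 -90 0 0; -30 -90 0 0; -30 -90 0 0",
)

```text
time_s: 48.82
position: [427.5, 148.5, 194.6]
eef_rot: [-0.074, 0.997, 0.001, 0.004]
wrist_force: [-0.2, 0.7, 0.4]
opening: 0.531
```

Run:
```python
from h import *
rel()
p=vision.camera("top"); cv2.imwrite("pics/t26.png",cv2.resize(p["img"][150:285,230:400],None,fx=4.4,fy=4.4,interpolation=cv2.INTER_CUBIC))
p=vision.camera("scene"); cv2.imwrite("pics/s26.png",cv2.resize(p["img"][140:260,270:410],None,fx=5,fy=5,interpolation=cv2.INTER_CUBIC))
```

```text
t 48.83 pos [427.5 148.5 194.6] yaw -2.994 tilt [0.0087 0.0032] F [-0.2  0.7  0.4] open 48.9 q [ 0.06 -0.16  1.96  0.    1.34 -1.66]
```

View pics/t26.png

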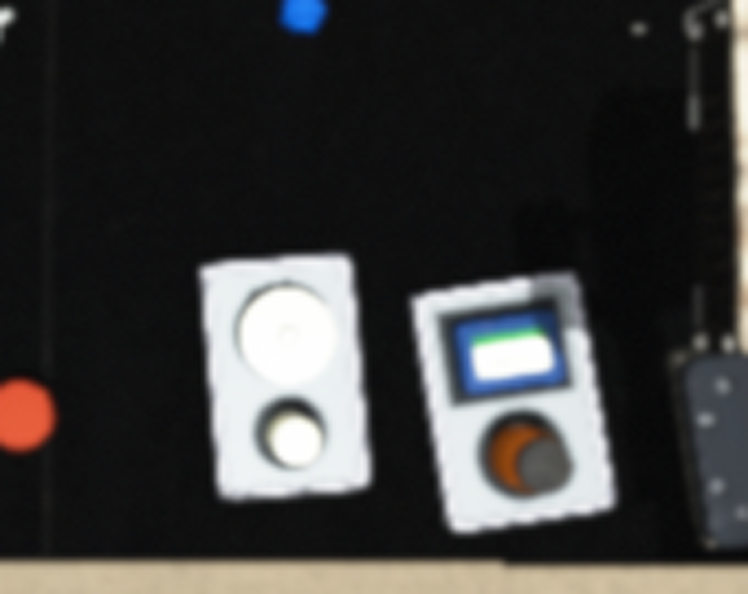

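View pics/s26.png

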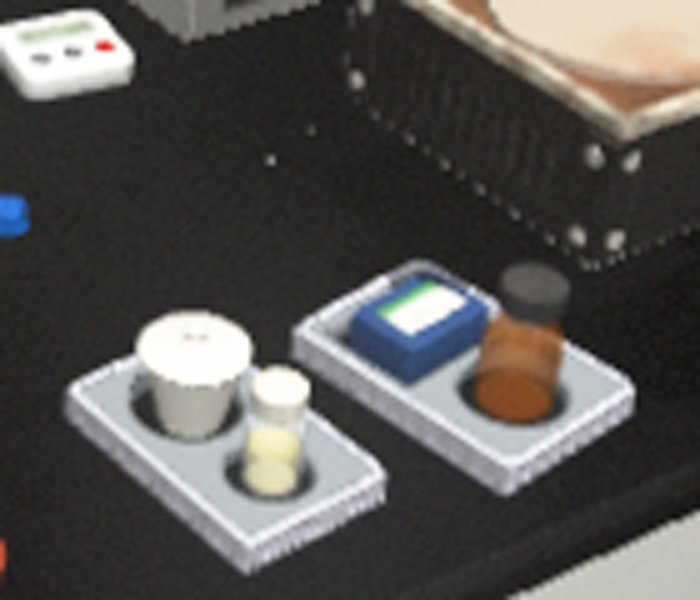

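Run:
```python
from h import *
p=vision.camera("scene"); t=vision.camera("top")
for n,c,h in [("bottle",(385,232.5),64),("vial",(395,348),52),("crucible+lid",(445,351),48)]:
    X=[[*c,6],[*c,6+h]]
    print(n,"scene crop",((w2p(p,X)-[270,140])*5).round(0).tolist(),"top crop",((w2p(t,X)-[230,150])*4.4).round(0).tolist())
cv2.imwrite("pics/s27.png",cv2.resize(p["img"][150:240,340:400],None,fx=8,fy=6.5*8/6.5,interpolation=cv2.INTER_CUBIC)[:600])
rel()
```

```text
bottle scene crop [[508.0, 407.0], [532.0, 283.0]] top crop [[516.0, 451.0], [546.0, 463.0]]
vial scene crop [[266.0, 488.0], [277.0, 386.0]] top crop [[286.0, 430.0], [295.0, 438.0]]
crucible+lid scene crop [[187.0, 419.0], [194.0, 327.0]] top crop [[280.0, 330.0], [288.0, 332.0]]
t 49.02 pos [427.7 148.1 194.6] yaw -2.994 tilt [0.0088 0.0031] F [-0.8 -0.  -0.8] open 48.5 q [ 0.06 -0.16  1.96  0.    1.34 -1.66]
```

View pics/s27.png

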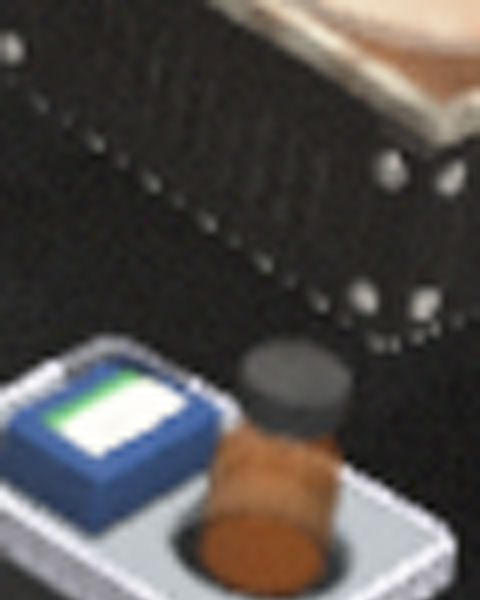

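```bash
python3 -c "
from station import close_job
print(close_job())"
```

```text
the job is handed in; nothing more can be done
None
```

I made up both kits and handed the job in at about 49 s on the robot's clock, against the 102 s limit.

I placed the parts in the order asked:
- **Ashing kit:** the crucible is in the larger well with its lid on it, and the vial is in the smaller well.
- **Indicator kit:** the strip box lies flat in the rectangular well, and the brown bottle stands in the round well.

**Last checks:** the final top and scene pictures show every part seated in its well. The lid is centred on the crucible, the box has clearance on all four sides, and nothing is touching the gripper. In the scene picture the bottle and vial seemed to lean slightly. Projecting upright axes through the camera calibration gave the same slant, so that is perspective and both are standing upright.

**Disagreements:**
- The top camera put the crucible rim and the rectangular well 2–4 mm off in y from the other cameras, so I went by the scene and wrist cameras.
- Early moves settled up to 4 mm off target and with under 1° of tool tilt. I allowed longer settling after that, and it did not affect any placement.

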